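# Sort the cooking things away

### The job

Sort the things left on the worktop: lay the lemon in the blue fruit bowl, lay the peeler flat, right way up as it lies now, in the grey utensil tray, and stand the red-capped spice jar and the wooden pepper mill upright in the dark wooden spice rack, one in each of its two bays (either way round). Leave the spotted mug and the jam jar where they are.

Things in the scene. Friction and masses are not known exactly. Their poses are not given: they have to be found in the camera images.
- lemon: Yellow lemon lying on its side, 83 long x 58 x 58 mm. Origin under its middle (on the worktop at the start; it turns with the lemon if that rolls); x along its length, z up at the start. Its middle is 29 mm above the origin.
- peeler: Yellow-handled vegetable peeler lying flat, 170 x 25 x 18 mm. Origin at the middle of its length, on its underside; x along its length towards the blade, z up (it rests tilted about 4 degrees). The handle, 24 mm wide and 17 mm high, runs from x = -85 to x = +20 mm; the metal blade, 14 mm wide and 6 mm high, goes on to x = +85. It balances in the handle, near x = -20 mm.
- spice_jar: Glass spice jar with a red cap, standing upright, 45 mm diameter (body 42 mm) x 106 mm high. Origin at the centre of its underside, z up.
- pepper_mill: Wooden pepper mill standing upright, 58 mm diameter at the foot, 170 mm high; it narrows upward to the neck at 122 mm, and the head above is 50 mm wide. Origin at the centre of its underside, z up. Can be gripped round the body at about 90 mm height.
- fruit_bowl: Blue ceramic round bowl, fixed, 140 mm across the rim, 45 mm high, open at the top; wall about 4 mm, flat inner floor about 55 mm across and 5 mm above the worktop, from which the wall flares out to the rim; the lemon lies in it on that floor. Origin at the centre of its underside, z up.
- utensil_tray: Grey plastic open tray, fixed, 120 (x) x 210 (y) mm, 25 mm high over its rolled rim; inside 110 x 200 mm, floor 5 mm thick. Origin at the centre of its underside; y along its length, z up. The peeler fits only lengthwise along y, either way round.
- spice_rack: Dark wooden rack, fixed, 92 (x) x 178 (y) mm, walls 30 mm high and 6 mm thick, with two square cork-lined bays of 80 x 80 mm side by side; their centres lie at y = -43 and y = +43 mm from the origin, their floor 6 mm above it. Origin at the centre of its underside, z up.
- used_mug: Bystander: white mug with grey spots, 82 x 117 x 91 mm, behind the work. Origin at the centre of its underside. Leave it alone.
- jam_jar: Bystander: glass jar of red jam, 62 mm diameter, 99 mm high, behind the work. Origin at the centre of its underside. Leave it alone.

How it is judged (in metres and radians):
At the end, for the whole second after the job is handed in: Jar and mill each upright (7 degrees) on the floor of a rack bay (foot under 12 mm above the rack's underside); peeler flat on the tray floor, right way up (11 degrees), its middle within 30 mm lengthwise of the tray's; lemon resting in the bowl within 55 mm of its centre; all released, at rest (x of spice_jar in the frame of spice_rack between -0.03 and 0.03 m and y of spice_jar in the frame of spice_rack between -0.075 and 0.075 m and z of spice_jar in the frame of spice_rack between 0 and 0.012 m and angle between each of spice_jar, pepper_mill's own z axis and vertical below 0.12 rad and x of pepper_mill in the frame of spice_rack between -0.03 and 0.03 m and y of pepper_mill in the frame of spice_rack between -0.075 and 0.075 m and z of pepper_mill in the frame of spice_rack between 0 and 0.012 m and x of peeler in the frame of utensil_tray between -0.05 and 0.05 m and y of peeler in the frame of utensil_tray between -0.03 and 0.03 m and z of peeler in the frame of utensil_tray between -0.002 and 0.014 m and angle between peeler's own z axis and vertical below 0.2 rad and horizontal distance between lemon and fruit_bowl below 0.055 m and z of lemon in the frame of fruit_bowl below 0.085 m and contact force between lemon and fruit_bowl above 0.3 N and linear speed of each of lemon, peeler, spice_jar, pepper_mill below 0.03 m/s and angular speed of each of lemon, peeler, spice_jar, pepper_mill below 0.4 rad/s); the robot touches nothing.
It fails at once if the spotted mug is moved more than 30 mm (distance of used_mug from where it was at the start of the episode above 0.03 m).
It fails at once if the jam jar is moved more than 30 mm (distance of jam_jar from where it was at the start of the episode above 0.03 m).
It also fails if it takes over 128 s, if anything falls off the work surface, if the arm or the gripper's body presses on something with over 40 N, if the wrist force passes 120 N, or if a joint passes its speed limit or range.

### The arm

A 6-joint arm with a two-finger parallel gripper is mounted at the origin on a cart in front of the work surface, level with it; the furniture and walls round the work are solid. World frame = base frame: x ahead of the robot, y to its left, z up, the work surface at z = 0. Lengths are in mm, angles in rad, forces in N, time in s.
With the tool pointing down it reaches from about 400 to 925 mm from the base axis. Payload 12.5 kg.
Tool frame: the origin (TCP) lies on the centre line of the jaws, within the pads' length; the fingertips stand 25 mm ahead of it and the grasp point (between the pads) lies 6 mm ahead of it (env.tip_extent is the distance from the TCP to the fingertips, in mm); x points along the fingers, z is the direction in which the jaws open and shut, and the axes are right-handed (so a half turn about x gives the same grasp; the last joint's range is limited). The gripper opens to 95 mm and grips with 3 to 60 N. Pads are 20 mm wide; open, the fingers measure 119 mm over their backs; the gripper's body (75 mm by 180 mm) begins 59 mm behind the grasp point.
Start: joints at [1.09, 0.491, 1.559, -0, 1.092, -0.106], TCP at [228.789, 581.638, 212.861] pointing down, gripper open.
Joint ranges: [-3.1, 3.1], [-0.84, 2.19], [0.05, 2.79], [-1.13, 4.28], [0.06, 2.93], [-2.69, 2.69]. Speed limits (rad/s): [2.22, 2.22, 2.79, 3.14, 3.14, 3.14].

### API

Orientations are given as [roll, pitch, yaw] about the fixed x, y, z axes, in that order (R = Rz(yaw) Ry(pitch) Rx(roll)).
In Python, from cell import env gives the robot as it stands.
- The arm moves only by the tool step_arm, never from a script. Its argument "rows" is a list of rows, each a list of 6 numbers: the shift along the tool's x, y, z in mm, then the turn, a rotation vector about the tool's x, y, z in rad. In form: [[x, y, z, wx, wy, wz], ...]. A call has 1 to 8 rows; each row shifts and turns the pose as measured when the row begins, along the tool's axes as they then stand; what a row does not reach is not made up. A row lasts 1/8 s, in which the tool goes at most 62.5 mm and 10.7 degrees, less where a joint would pass 70% of its speed; a pose out of reach is approached as far as the arm can. A call is refused whole if a number of a shift passes 62.5 or a number of a turn 0.188, either way. A call with a gripper value outside its range is refused whole. "grip" is the finger opening in mm, from 0 to 95.1, set as the call begins (left out, the last holds). The fingers move at their own pace and stop on an object; the grip force is fixed at half the most. Time passes only in rows, so rows that do not move let the fingers close. It gives the time, the measured TCP pose, the force and the opening at its end, in the units of the state.
- env.state(): the state, without advancing time (a new reading comes with each control period).
- env.read_camera(name): name is "side" or "top" or "wrist"; returns the picture (420x560x3 uint8, red, green, blue); there is no depth.
- env.get_calibration(name): a dict with "fx", "fy", "cx", "cy" (pixels), "D" ([k1, k2, p1, p2, k3] as OpenCV has them; the pictures are not rectified), "pose" (4x4, takes a point from camera to world coordinates); the wrist camera has in their place "hand_eye" (4x4, takes a point from camera to tool coordinates, whose origin is the TCP and whose axes are the tool frame's). Camera axes: x right, y down, z forward; pixel columns grow to the right and rows downward; lengths in mm; the calibration is good to about 2 mm. A picture is of the moment at which its call begins: read the wrist's pose just before it. get_calibration takes no time and is no camera call.
- env.job_done(): hands the job in, once; it reports no verdict.
The state is a dict: "t": time; "joints": joint angles; "qvel": joint speeds; "tau": joint torques, N m; "eef_pos": TCP position; "tcp_rot": TCP orientation; "ft_force": force on the tool from outside, world axes, zero at the start; "moment": the same for the moment, N m; "opening": opening from 0.0 (shut) to 1.0 (fully open).
Only numpy, scipy, OpenCV 4.12 (cv2) and the standard library are available. Lean on these libraries where they do the work, as an engineer would, in place of code of your own. Each camera call takes 0.05 s, during which the arm holds its last target.

## Working session

There is one attempt and no reset: what is moved stays moved. The work goes in short steps, Python scripts to look and compute and a tool call to move; the robot and the scene stay as the last step left them, time stands still between calls to the robot, and variables do not carry over. Pictures are saved under pics/ and viewed, and the job is handed in when it is done.

Besides the shell and the picture viewer there is one more tool, called after "Emit:" as name([rows], argument=value, ...), one row to a line, values as JSON. step_arm: Moves the arm, as the interface text tells. Its arguments: {"type":"object","properties":{"rows":{"type":"array","items":{"type":"array","items":{"type":"number"}}},"grip":{"type":"number"}},"required":["rows"]}

```bash
ls; mkdir -p pics; python3 - <<'E'
from cell import env
import cv2
for n in ("side","top","wrist"):
    im=env.read_camera(n); cv2.imwrite(f"pics/{n}0.png",im[:,:,::-1])
    c=env.get_calibration(n); print(n,c)
print(env.state(), env.tip_extent)
E
```

```text
pics
side {'fx': 385.64067491994103, 'fy': 385.64067491994103, 'cx': 272.0414555199939, 'cy': 210.41256433047658, 'D': array([-0.09610127,  0.        ,  0.        ,  0.        ,  0.        ]), 'pose': array([[-9.99645774e-01,  2.62713325e-02, -4.25944222e-03,
         5.89095690e+02],
       [ 1.53744715e-02,  4.39389318e-01, -8.98165159e-01,
         9.02266820e+02],
       [-2.17244421e-02, -8.97912493e-01, -4.39637582e-01,
         4.81213859e+02],
       [ 0.00000000e+00,  0.00000000e+00,  0.00000000e+00,
         1.00000000e+00]])}
top {'fx': 414.7614728212545, 'fy': 414.7614728212545, 'cx': 284.0879828300047, 'cy': 203.51502983414647, 'D': array([-0.12752207,  0.        ,  0.        ,  0.        ,  0.        ]), 'pose': array([[ 1.51825822e-02, -9.85745735e-01,  1.67555467e-01,
         4.04278323e+02],
       [-9.99493111e-01, -1.96517022e-02, -2.50466030e-02,
         4.12233987e+01],
       [ 2.79823323e-02, -1.67090263e-01, -9.85544435e-01,
         1.09592837e+03],
       [ 0.00000000e+00,  0.00000000e+00,  0.00000000e+00,
         1.00000000e+00]])}
wrist {'fx': 334.67265
[... 463 characters left out ...]
00000000e+00,  0.00000000e+00,
         1.00000000e+00]])}
{'t': 0.15, 'joints': array([ 1.09039645e+00,  4.91399044e-01,  1.55929606e+00,  3.79763883e-06,
        1.09169230e+00, -1.05609657e-01]), 'qvel': array([ 0.00042566,  0.0005389 , -0.00199666, -0.0003672 ,  0.00031069,
       -0.0019065 ]), 'tau': array([ 2.26259152e-03, -6.12898064e+01, -2.58279079e+01,  6.92954357e-02,
        4.72600129e-02, -8.59843499e-05]), 'eef_pos': array([228.70301119, 581.47028374, 212.41430332]), 'tcp_rot': array([ 3.03174436,  1.57000157, -2.05543659]), 'ft_force': array([-0.41824289, -0.75132687,  0.80107291]), 'moment': array([-0.05583828,  0.02450553,  0.02093271]), 'opening': 1.0014491448544782} 25.0
```

View pics/top0.png

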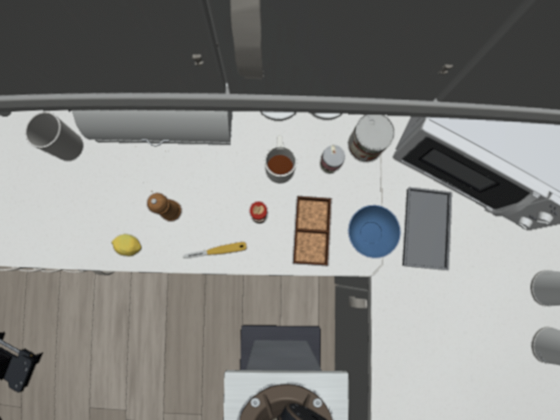

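View pics/side0.png

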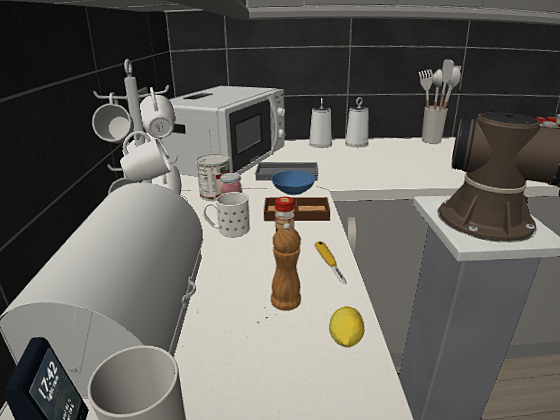

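View pics/wrist0.png

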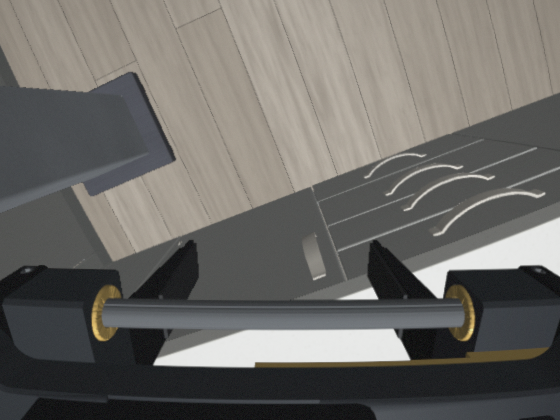

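```bash
cat > h.py <<'E'
import numpy as np, cv2
from scipy.spatial.transform import Rotation as R
from cell import env
def cam(n,st=None):
    c=env.get_calibration(n); K=np.array([[c['fx'],0,c['cx']],[0,c['fy'],c['cy']],[0,0,1]]); D=np.array(c['D'])
    if 'pose' in c: T=np.array(c['pose'])
    else:
        st=st or env.state(); B=np.eye(4); B[:3,:3]=R.from_euler('xyz',st['tcp_rot']).as_matrix(); B[:3,3]=st['eef_pos']; T=B@np.array(c['hand_eye'])
    return K,D,T
def ray(n,u,v,st=None):
    K,D,T=cam(n,st); p=cv2.undistortPoints(np.array([[[u,v]]],float),K,D)[0,0]
    d=T[:3,:3]@np.array([p[0],p[1],1.]); return T[:3,3],d/np.linalg.norm(d)
def atz(n,u,v,z,st=None):
    o,d=ray(n,u,v,st); return (o+d*(z-o[2])/d[2]).round(1)
def proj(n,P,st=None):
    K,D,T=cam(n,st); Ti=np.linalg.inv(T); P=np.atleast_2d(np.array(P,float))
    return cv2.projectPoints(P,cv2.Rodrigues(Ti[:3,:3])[0],Ti[:3,3],K,D)[0][:,0].round(1)
def crop(im,x0,y0,x1,y1,s,name):
    cv2.imwrite(name,cv2.resize(im[y0:y1,x0:x1],None,fx=s,fy=s,interpolation=cv2.INTER_CUBIC)[:,:,::-1])
E
python3 - <<'E'
import cv2
from h import *
im=cv2.imread('pics/top0.png')[:,:,::-1]
crop(im,100,180,260,280,5,'pics/c1.png'); crop(im,260,140,460,280,4,'pics/c2.png')
E
```

```text
(no output)
```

View pics/c1.png

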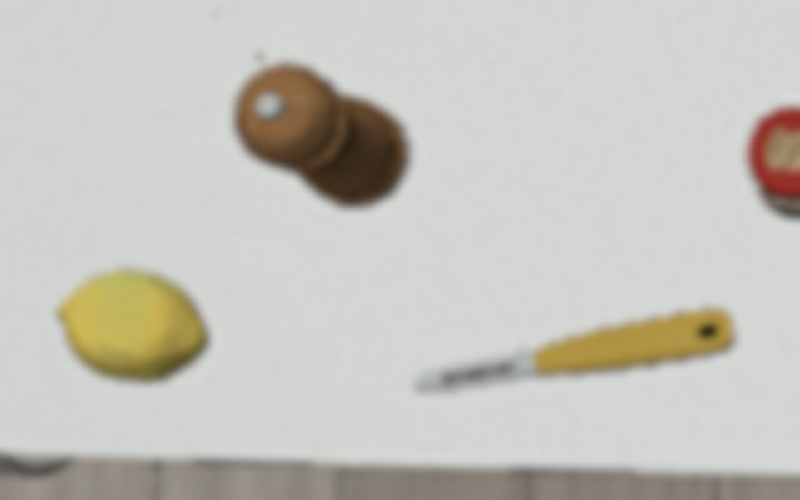

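View pics/c2.png

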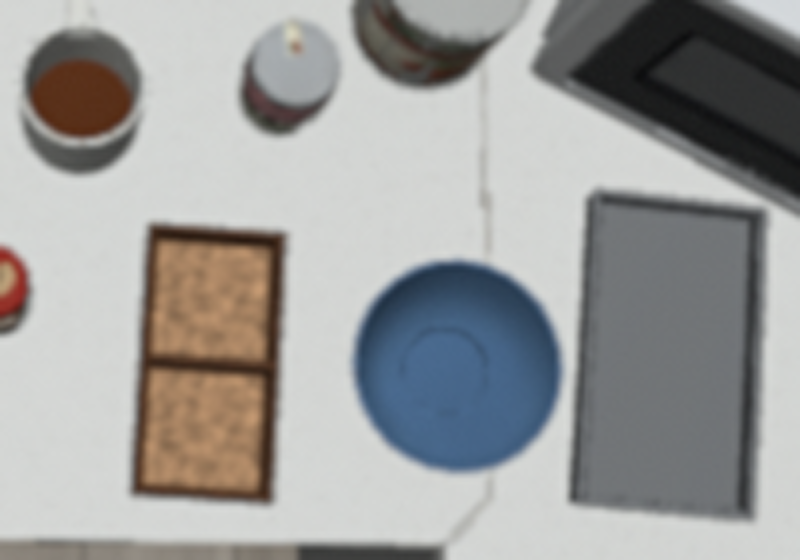

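```bash
python3 - <<'E'
from h import *
im=cv2.imread('pics/top0.png')[:,:,::-1]
crop(im,240,190,280,230,12,'pics/c3.png')
a=lambda x,y,z: atz('top',100+(x+.5)/5-.5,180+(y+.5)/5-.5,z)
b=lambda x,y,z: atz('top',260+(x+.5)/4-.5,140+(y+.5)/4-.5,z)
print('mill top',a(269,105,170),'foot edge circle guess',a(355,158,30))
t1,t2=a(60,313,29),a(207,343,29);print('lemon',t1,t2,(t1+t2)/2,'ang',np.degrees(np.arctan2(*(t2-t1)[[1,0]])), 'blob', a(135,325,29))
p1,p2=a(415,388,8),a(735,327,10);print('peeler',p1,p2,(p1+p2)/2,np.degrees(np.arctan2(*(p1-p2)[[1,0]])), np.linalg.norm(p1-p2))
for nm,z,cs in(('rack',30,[(150,224),(287,233),(272,502),(132,493)]),('tray',25,[(592,190),(767,208),(752,520),(570,502)])):
    q=np.array([b(x,y,z) for x,y in cs]);print(nm,q.tolist(),q.mean(0)); 
    e=(q[0]-q[3]+q[1]-q[2])/2; f=(q[0]-q[1]+q[3]-q[2])/2;print(e,f,np.degrees(np.arctan2(e[1],e[0])),np.degrees(np.arctan2(f[1],f[0])),np.linalg.norm(e),np.linalg.norm(f))
print('bowl',b(458,365,45),b(445,365,5))
print('jar',atz('top',258.5,210,106)); print('mug',b(80,90,90),'jam',b(292,66,99))
print('edge', b(100,543,0), a(400,462,0))
E
```

```text
mill top [562.5 315.4 170. ] foot edge circle guess [559.3 309.5  30. ]
lemon [474.7 461.4  29. ] [461.3 381.9  29. ] [468.   421.65  29.  ] ang -99.5674733982145 blob [469.5 420.7  29. ]
peeler [441.7 276.6   8. ] [477.1 109.9  10. ] [459.4  193.25   9.  ] 101.98908875099205 170.42901748235246
rack [[607.1, -19.7, 30.0], [603.0, -109.9, 30.0], [427.7, -99.8, 30.0], [432.2, -10.0, 30.0]] [517.5  -59.85  30.  ]
[175.1  -9.9   0. ] [ 4.3 90.   0. ] -3.2360077646670873 87.26461508236982 175.37964534118552 90.10266366761861
tray [[637.7, -318.0, 25.0], [628.3, -441.2, 25.0], [417.8, -420.9, 25.0], [429.4, -296.7, 25.0]] [ 528.3 -369.2   25. ]
[209.4 -20.8   0. ] [ 10.5 123.7   0. ] -5.672663271980213 85.14820512919644 210.4305110957059 124.14483476971564
bowl [ 516.1 -218.5   45. ] [ 520.2 -219.5    5. ]
jar [555.5  77.6 106. ]
mug [680.3  28.4  90. ] jam [ 696.6 -103.9   99. ]
edge [400.1   9.1   0. ] [403.2 284.4   0. ]
```

View pics/c3.png

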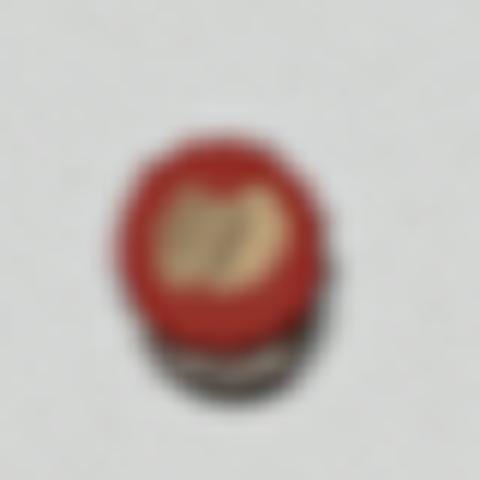

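```bash
cat >> h.py <<'E'
def plan(tgt,a,step=55,st=None,n=None):
    """rows to TCP tgt (mm) with jaw yaw a deg, tool down"""
    st=st or env.state(); p=np.array(st['eef_pos']); M=R.from_euler('xyz',st['tcp_rot']).as_matrix()
    def down(a): a=np.radians(a); c,s=np.cos(a),np.sin(a); return np.array([[0,-s,c],[0,c,s],[-1,0,0]])
    best=min((a,a+180,a-180),key=lambda k:R.from_matrix(M.T@down(k)).magnitude())
    rv=R.from_matrix(M.T@down(best)).as_rotvec(); d=np.array(tgt)-p
    n=n or max(1,int(np.ceil(np.linalg.norm(d)/step)),int(np.ceil(np.linalg.norm(rv)/0.17)))
    print('at',p.round(1),'yaw',np.degrees(np.arctan2(M[1,2],M[0,2])).round(1),'tilt',np.degrees(np.arccos(-M[2,0])).round(2),'j',np.array(st['joints']).round(2),'n',n)
    rows=[]; C=M
    for i in range(n):
        rows.append(list((C.T@d/n).round(1))+list((rv/n).round(4))); C=C@R.from_rotvec(rv/n).as_matrix()
    print(np.array(rows).tolist())
E
python3 - <<'E'
from h import *
im=cv2.imread('pics/side0.png')[:,:,::-1]
crop(im,250,180,380,360,3.3,'pics/c4.png')
plan((469,421,180),-9.6)
print(proj('side',[[562,315,0],[562,315,122],[562,315,170],[562,315,90]]))
E
```

```text
at [228.7 581.5 212.4] yaw 68.5 tilt 0.05 j [ 1.09  0.49  1.56  0.    1.09 -0.11] n 9
[[3.6, -31.4, -6.8, 0.1515, -0.0001, 0.0001], [3.6, -32.0, -2.0, 0.1515, -0.0001, 0.0001], [3.6, -32.0, 2.9, 0.1515, -0.0001, 0.0001], [3.6, -31.2, 7.6, 0.1515, -0.0001, 0.0001], [3.6, -29.7, 12.3, 0.1515, -0.0001, 0.0001], [3.6, -27.5, 16.6, 0.1515, -0.0001, 0.0001], [3.6, -24.7, 20.6, 0.1515, -0.0001, 0.0001], [3.6, -21.3, 24.0, 0.1515, -0.0001, 0.0001], [3.6, -17.4, 27.0, 0.1515, -0.0001, 0.0001]]
[[286.8 300.4]
 [286.6 246.3]
 [286.4 222.4]
 [286.7 261.3]]
```

View pics/c4.png

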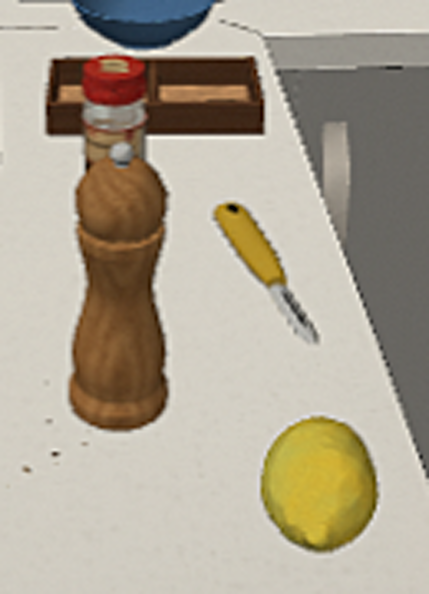

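Emit:
step_arm([
  [3.6, -31.4, -6.8, 0.1515, 0, 0],
  [3.6, -32, -2, 0.1515, 0, 0],
  [3.6, -32, 2.9, 0.1515, 0, 0],
  [3.6, -31.2, 7.6, 0.1515, 0, 0],
  [3.6, -29.7, 12.3, 0.1515, 0, 0],
  [3.6, -27.5, 16.6, 0.1515, 0, 0],
  [3.6, -24.7, 20.6, 0.1515, 0, 0],
  [3.6, -21.3, 24, 0.1515, 0, 0],
], grip=95)

```text
t: 1.15
eef_pos: [444.3, 431.8, 181.0]
tcp_rot: [-2.275, 1.567, -2.326]
ft_force: [0.0, 0.7, 0.1]
opening: 1.003
```

```bash
python3 - <<'E'
from h import *
plan((469,421,130),-9.6)
E
```

```text
at [444.3 431.8 181. ] yaw -2.9 tilt 0.21 j [ 0.66  0.52  1.61 -0.    1.02  0.72] n 2
[[25.5, -4.7, 12.7, 0.0584, -0.0011, 0.0015], [25.5, -4.0, 12.9, 0.0584, -0.0011, 0.0015]]
```

Emit:
step_arm([
  [25.5, -4.7, 12.7, 0.0584, 0, 0],
  [25.5, -4, 12.9, 0.0584, 0, 0],
  [0, 0, 0, 0, 0, 0],
])

```text
t: 1.52
eef_pos: [471.4, 418.8, 128.2]
tcp_rot: [-2.163, 1.566, -2.339]
ft_force: [0.7, 0.1, 0.6]
opening: 1.001
```

```bash
python3 - <<'E'
from h import *
st=env.state(); im=env.read_camera('wrist'); crop(im,0,0,560,420,1.4,'pics/w1.png')
plan((469,421,39),-9.6)
print(proj('wrist',[[469,421,29],st['eef_pos']-np.array([0,0,25])],st)*1.4)
E
```

```text
at [471.3 419.4 129.4] yaw -10.0 tilt 0.16 j [ 0.62  0.59  1.63 -0.    0.93  0.8 ] n 2
[[45.2, 0.7, -1.2, -0.0036, -0.0007, 0.0012], [45.2, 0.7, -1.3, -0.0036, -0.0007, 0.0012]]
[[394.66 290.5 ]
 [400.12 340.48]]
```

View pics/w1.png

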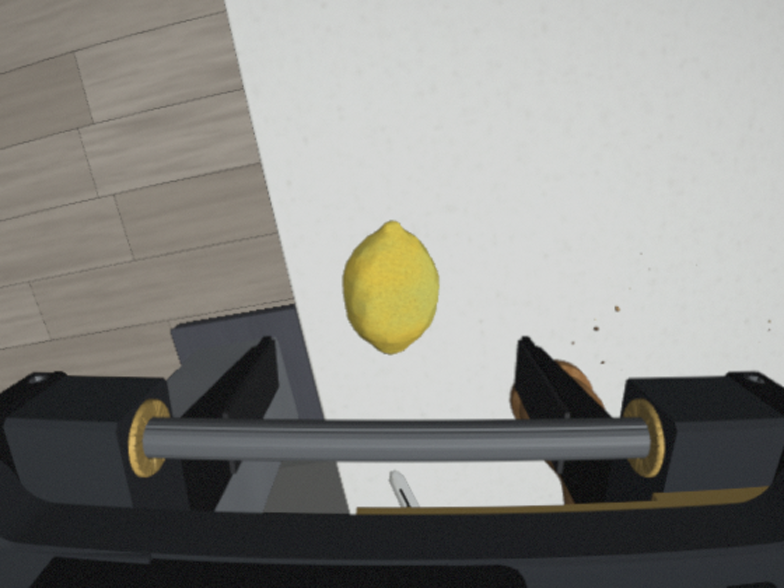

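The wrist view shows the lemon at about (391, 287), within 2 mm of the predicted (395, 290), aligned between the jaws. Descending.

Emit:
step_arm([
  [45, 1, -2, 0, 0, 0],
  [45, 1, -1, 0, 0, 0],
  [0, 0, 0, 0, 0, 0],
])

```text
t: 1.95
eef_pos: [468.8, 424.3, 42.0]
tcp_rot: [0.657, 1.567, 0.488]
ft_force: [-0.5, 1.0, 0.1]
opening: 0.999
```

Emit:
step_arm([
  [0, 0, 0, 0, 0, 0],
  [0, 0, 0, 0, 0, 0],
  [0, 0, 0, 0, 0, 0],
  [0, 0, 0, 0, 0, 0],
  [0, 0, 0, 0, 0, 0],
], grip=40)

```text
t: 2.58
eef_pos: [470.5, 426.5, 49.0]
tcp_rot: [0.766, 1.559, 0.599]
ft_force: [0.3, -1.3, 0.3]
opening: 0.531
```

Emit:
step_arm([
  [-60, 0, 0, 0, 0, 0],
  [-60, 0, 0, 0, 0, 0],
  [-60, 0, 0, 0, 0, 0],
  [0, 0, 0, 0, 0, 0],
])

```text
t: 3.08
eef_pos: [468.7, 425.0, 233.9]
tcp_rot: [0.762, 1.561, 0.594]
ft_force: [-0.6, -0.0, -0.7]
opening: 0.421
```

```bash
python3 - <<'E'
from h import *
print(env.state()['opening']*95.1)
im=env.read_camera('wrist'); crop(im,0,0,560,420,1.0,'pics/w2.png')
plan((518,-219,220),-3)
plan((518,-219,220),87)
E
```

```text
40.002392664550456
at [467.9 424.3 231.1] yaw -9.6 tilt 0.34 j [ 0.63  0.48  1.52 -0.    1.13  0.8 ] n 12
[[0.8, -52.2, 13.1, -0.0096, 0.0004, -0.0003], [0.8, -52.3, 12.6, -0.0096, 0.0004, -0.0003], [0.8, -52.4, 12.1, -0.0096, 0.0004, -0.0003], [0.8, -52.5, 11.5, -0.0096, 0.0004, -0.0003], [0.8, -52.6, 11.0, -0.0096, 0.0004, -0.0003], [0.8, -52.7, 10.5, -0.0096, 0.0004, -0.0003], [0.8, -52.8, 10.0, -0.0096, 0.0004, -0.0003], [0.9, -52.9, 9.5, -0.0096, 0.0004, -0.0003], [0.9, -53.0, 9.0, -0.0096, 0.0004, -0.0003], [0.9, -53.1, 8.5, -0.0096, 0.0004, -0.0003], [0.9, -53.2, 8.0, -0.0096, 0.0004, -0.0003], [0.9, -53.2, 7.5, -0.0096, 0.0004, -0.0003]]
at [467.9 424.3 231.1] yaw -9.6 tilt 0.34 j [ 0.63  0.48  1.52 -0.    1.13  0.8 ] n 12
[[0.8, -52.2, 13.1, 0.1213, 0.0001, -0.0005], [0.8, -50.2, 19.3, 0.1213, 0.0001, -0.0005], [0.8, -47.5, 25.2, 0.1213, 0.0001, -0.0005], [0.8, -44.1, 30.8, 0.1213, 0.0001, -0.0005], [0.9, -40.1, 35.9, 0.1213, 0.0001, -0.0005], [0.9, -35.4, 40.5, 0.1213, 0.0001, -0.0005], [0.9, -30.3, 44.4, 0.1213, 0.0001, -0.0005], [0.9, -24.7, 47.8, 0.1213, 0.0001, -0.0005], [0.9, -18.7, 50.4, 0.1213, 0.0001, -0.0005], [0.9, -12.5, 52.3, 0.1213, 0.0001, -0.0005], [0.9, -6.0, 53.4, 0.1213, 0.0001, -0.0005], [0.9, 0.5, 53.8, 0.1213, 0.0001, -0.0005]]
```

View pics/w2.png

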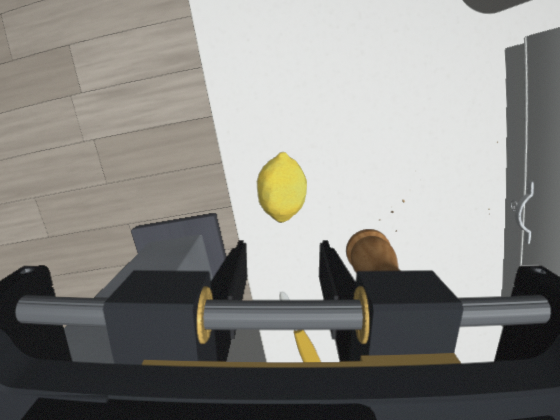

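The jaws closed too high and slipped over the lemon; it is still on the worktop, at (282, 187) in the wrist view. I'll regrasp lower.

```bash
python3 - <<'E'
from h import *
st=env.state()
im=env.read_camera('wrist'); crop(im,230,130,330,240,5,'pics/w3.png')
t=env.read_camera('top'); crop(t,100,210,160,270,8,'pics/t3.png')
print(atz('wrist',282,187,29,st))
print(env.state()['eef_pos'])
E
```

```text
[465.9 422.2  29. ]
[467.15762162 423.72480143 227.93541275]
```

View pics/w3.png

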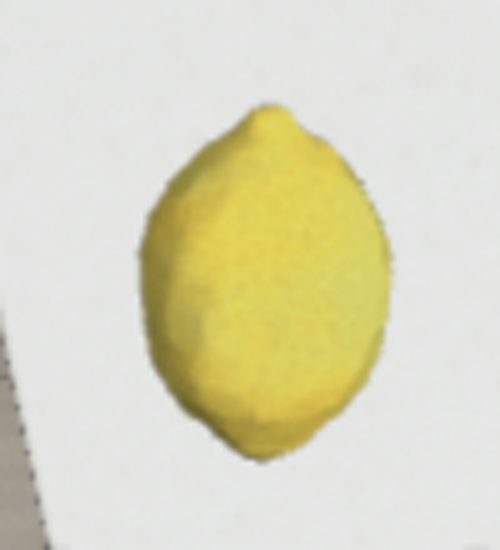

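View pics/t3.png

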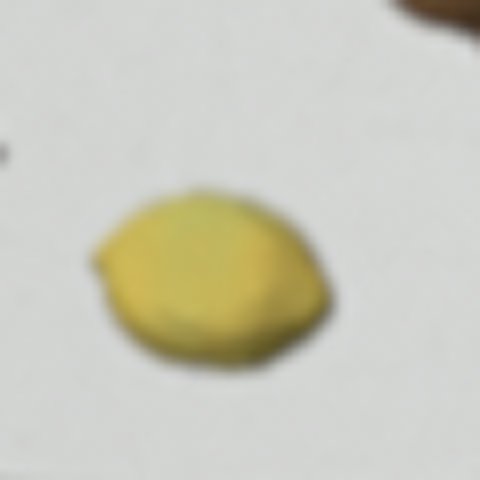

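Emit:
step_arm([
  [60, 1, -1, 0, 0, 0],
  [60, 1, 0, 0, 0, 0],
  [40, 0, 0, 0, 0, 0],
  [20, 0, 0, 0, 0, 0],
  [10, 0, 0, 0, 0, 0],
  [4, 0, 0, 0, 0, 0],
  [0, 0, 0, 0, 0, 0],
], grip=95)

```text
t: 4.1
eef_pos: [462.6, 422.7, 18.9]
tcp_rot: [-2.304, 1.557, -2.472]
ft_force: [-1.2, 0.2, 0.3]
opening: 0.991
```

```bash
python3 - <<'E'
from h import *
plan((467,422,32),-9.6)
E
```

```text
at [462.6 422.7  18.9] yaw -9.6 tilt 0.77 j [ 0.64  0.73  1.7  -0.    0.72  0.8 ] n 1
[[-13.1, -0.1, 4.3, -0.0005, -0.009, 0.01]]
```

```bash
python3 - <<'E'
from h import *
for i in range(5):
    s=env.state(); print(s['t'],s['eef_pos'].round(1),s['ft_force'].round(1),s['qvel'].round(3)); im=env.read_camera('side')
crop(im,250,180,530,390,2.8,'pics/s4.png')
E
```

```text
4.1 [462.6 422.7  18.9] [-1.2  0.2  0.3] [ 0.    -0.003 -0.001 -0.     0.001  0.001]
4.15 [462.8 422.8  19.3] [-0.9 -1.  -0.5] [-0.    -0.011 -0.005 -0.002  0.001 -0.001]
4.2 [462.9 422.9  19.6] [ 0.5  0.4 -0.6] [-0.    -0.007 -0.002  0.    -0.    -0.001]
4.25 [463.  422.9  19.7] [1.  1.  0.4] [-0.002 -0.004 -0.002  0.001 -0.001  0.001]
4.3 [463.  422.9  19.8] [ 0.7 -0.3 -1. ] [ 0.     0.     0.    -0.    -0.001 -0.001]
```

View pics/s4.png

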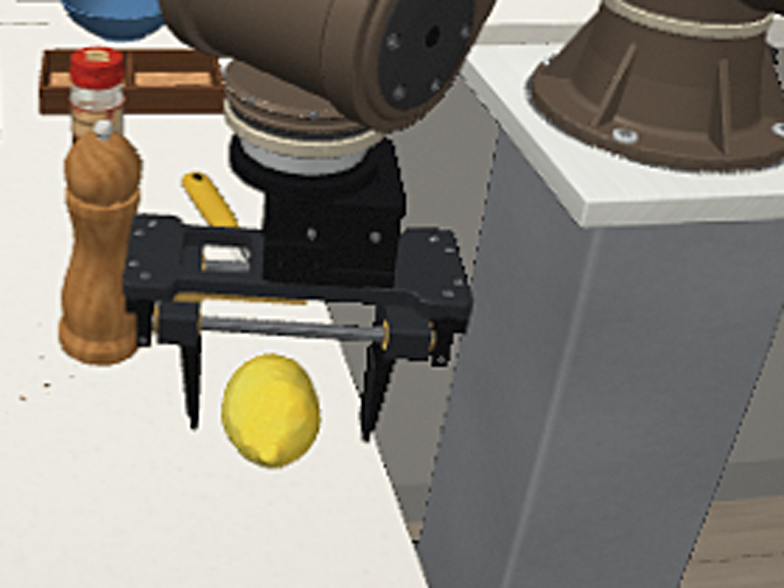

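```bash
python3 - <<'E'
from h import *
f=lambda P:(proj('side',P)-[250,180])*2.8
print(f([[510,415,z] for z in (-6,0,20,40,60)]).round(), f([[415,431,z] for z in (-6,0,20,40,60)]).round()); print(f([[467,422,0],[467,422,29],[467,463,29]]))
E
```

```text
[[196. 447.]
 [197. 440.]
 [198. 415.]
 [199. 390.]
 [200. 364.]] [[356. 460.]
 [357. 452.]
 [361. 428.]
 [365. 402.]
 [369. 376.]]
[[268.52 445.48]
 [272.16 409.36]
 [285.6  460.6 ]]
```

```bash
python3 - <<'E'
from h import *
st=env.state(); im=env.read_camera('wrist'); crop(im,0,0,560,420,1.4,'pics/w5.png')
for dz in(-15,0,15):
    s=dict(st); s['eef_pos']=st['eef_pos']+[0,0,dz]
    print(dz,proj('wrist',[[467,422,29],[474.2,462,29],[441.7,276.6,2],[508,418,15]],s)*1.4)
c=env.get_calibration('wrist');K,D,T=cam('wrist',st);H=np.linalg.inv(c['hand_eye'])
P=np.array([[25,0,47.5],[25,0,-47.5],[25,10,47.5],[25,10,-47.5]],float)
print(cv2.projectPoints(P,cv2.Rodrigues(H[:3,:3])[0],H[:3,3],K,D)[0][:,0]*1.4)
E
```

```text
-15 [[412.72 395.08]
 [415.38 283.64]
 [406.28 619.08]
 [520.1  369.74]]
0 [[411.6  375.62]
 [413.98 272.16]
 [406.   594.44]
 [511.14 353.36]]
15 [[410.62 358.82]
 [412.72 262.5 ]
 [405.58 571.9 ]
 [503.44 339.36]]
[[504.8462128  340.48116408]
 [294.97538282 340.54808079]
 [506.37309188 319.66830488]
 [293.57247518 319.71292638]]
```

View pics/w5.png

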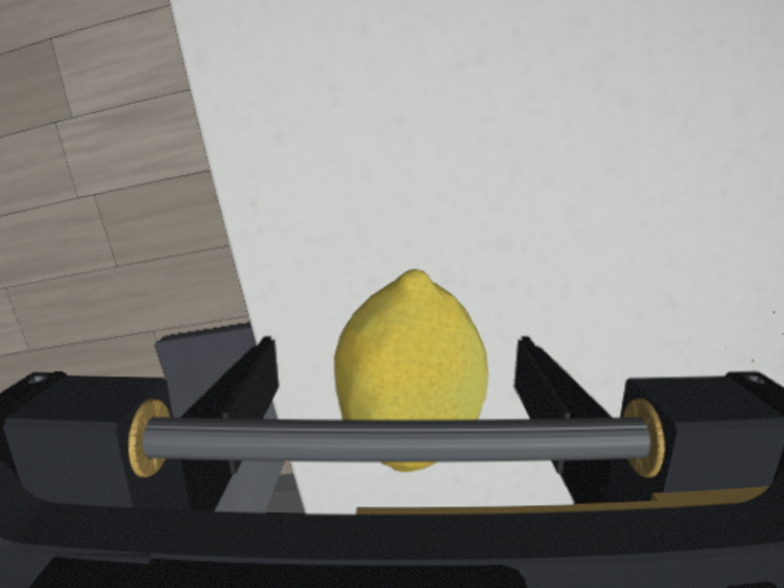

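Emit:
step_arm([
  [-5, 0, 4, 0, -0.009, 0.01],
  [0, 0, 0, 0, 0, 0],
])

```text
t: 4.65
eef_pos: [467.4, 422.4, 25.6]
tcp_rot: [0.806, 1.567, 0.639]
ft_force: [-0.2, 1.0, -0.4]
opening: 0.996
```

Emit:
step_arm([
  [0, 0, 0, 0, 0, 0],
  [0, 0, 0, 0, 0, 0],
  [0, 0, 0, 0, 0, 0],
], grip=45)

```text
t: 5.03
eef_pos: [467.4, 422.3, 25.8]
tcp_rot: [0.81, 1.567, 0.642]
ft_force: [0.3, -0.5, -0.8]
opening: 0.736
```

Emit:
step_arm([
  [0, 0, 0, 0, 0, 0],
  [0, 0, 0, 0, 0, 0],
  [0, 0, 0, 0, 0, 0],
])

```text
t: 5.4
eef_pos: [467.5, 422.3, 25.6]
tcp_rot: [0.791, 1.567, 0.623]
ft_force: [0.3, -0.6, -0.0]
opening: 0.583
```

Emit:
step_arm([
  [0, 0, 0, 0, 0, 0],
  [0, 0, 0, 0, 0, 0],
  [0, 0, 0, 0, 0, 0],
])

```text
t: 5.78
eef_pos: [467.5, 422.3, 25.6]
tcp_rot: [0.796, 1.567, 0.628]
ft_force: [-0.3, -0.2, 1.6]
opening: 0.583
```

Emit:
step_arm([
  [-20, 0, 0, 0, 0, 0],
  [-40, 0, 0, 0, 0, 0],
  [-60, 0, 0, 0, 0, 0],
  [-50, 0, 0, 0, 0, 0],
  [-20, 0, 0, 0, 0, 0],
  [0, 0, 0, 0, 0, 0],
])

```text
t: 6.52
eef_pos: [466.0, 421.5, 219.6]
tcp_rot: [-2.587, 1.57, -2.755]
ft_force: [0.3, -0.7, -1.6]
opening: 0.584
```

```bash
python3 - <<'E'
from h import *
print(env.state()['opening']*95.1)
im=env.read_camera('wrist'); crop(im,100,60,460,360,2.0,'pics/w6.png')
plan((518,-219,220),-9.6)
E
```

```text
55.57338825315145
at [465.7 421.3 218.6] yaw -9.6 tilt 0.14 j [0.63 0.49 1.54 0.   1.11 0.8 ] n 12
[[-0.1, -51.9, 13.2, -0.0, -0.0002, 0.0001], [-0.1, -51.9, 13.2, -0.0, -0.0002, 0.0001], [-0.1, -51.9, 13.2, -0.0, -0.0002, 0.0001], [-0.1, -51.9, 13.2, -0.0, -0.0002, 0.0001], [-0.1, -51.9, 13.2, -0.0, -0.0002, 0.0001], [-0.1, -51.9, 13.2, -0.0, -0.0002, 0.0001], [-0.1, -51.9, 13.2, -0.0, -0.0002, 0.0001], [-0.1, -51.9, 13.2, -0.0, -0.0002, 0.0001], [-0.1, -51.9, 13.2, -0.0, -0.0002, 0.0001], [-0.1, -51.9, 13.2, -0.0, -0.0002, 0.0001], [-0.1, -51.9, 13.2, -0.0, -0.0002, 0.0001], [-0.1, -51.9, 13.2, -0.0, -0.0002, 0.0001]]
```

View pics/w6.png

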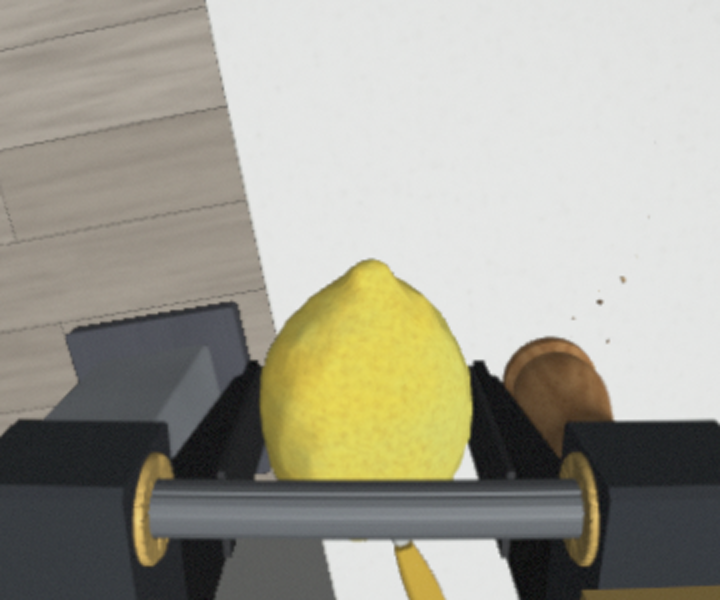

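Emit:
step_arm([
  [0, -30, 8, 0, 0, 0],
  [0, -52, 13, 0, 0, 0],
  [0, -52, 13, 0, 0, 0],
  [0, -52, 13, 0, 0, 0],
  [0, -52, 13, 0, 0, 0],
  [0, -52, 13, 0, 0, 0],
  [0, -52, 13, 0, 0, 0],
  [0, -52, 13, 0, 0, 0],
])

```text
t: 7.58
eef_pos: [493.7, 6.3, 206.4]
tcp_rot: [-2.705, 1.549, -2.866]
ft_force: [-0.9, 0.6, -1.5]
opening: 0.584
```

```bash
python3 - <<'E'
from h import *
plan((518,-219,200),-9.6)
E
```

```text
at [493.7   6.3 206.4] yaw -9.3 tilt 1.24 j [-0.12  0.32  1.87 -0.01  0.97  0.05] n 5
[[1.4, -43.7, 12.1, 0.0012, -0.0039, 0.0018], [1.4, -43.7, 12.1, 0.0012, -0.0039, 0.0018], [1.4, -43.7, 12.2, 0.0012, -0.0039, 0.0018], [1.3, -43.6, 12.2, 0.0012, -0.0039, 0.0018], [1.3, -43.6, 12.3, 0.0012, -0.0039, 0.0018]]
```

Emit:
step_arm([
  [-2, -44, 12, 0, -0.004, 0.002],
  [-2, -44, 12, 0, -0.004, 0.002],
  [-2, -44, 12, 0, -0.004, 0.002],
  [0, -44, 12, 0, -0.004, 0.002],
  [0, -25, 7, 0, -0.004, 0.002],
  [0, -10, 3, 0, 0, 0],
  [0, 0, 0, 0, 0, 0],
])

```text
t: 8.45
eef_pos: [512.8, -220.1, 201.4]
tcp_rot: [2.81, 1.554, 2.643]
ft_force: [1.0, 0.6, -2.1]
opening: 0.579
```

```bash
python3 - <<'E'
from h import *
plan((518,-219,100),-9.6)
E
```

```text
at [ 512.8 -220.1  201.4] yaw -9.6 tilt 0.96 j [-0.52  0.41  1.73 -0.    1.02 -0.36] n 2
[[50.6, 0.7, 3.3, 0.0003, -0.0079, -0.0027], [50.7, 0.9, 2.9, 0.0003, -0.0079, -0.0027]]
```

Emit:
step_arm([
  [45, 0.5, 3, 0, -0.008, 0],
  [45, 0.5, 3, 0, -0.008, 0],
  [30, 0, 0, 0, 0, 0],
  [18, 0, 0, 0, 0, 0],
  [8, 0, 0, 0, 0, 0],
  [3, 0, 0, 0, 0, 0],
  [0, 0, 0, 0, 0, 0],
])

```text
t: 9.32
eef_pos: [518.4, -211.7, 48.3]
tcp_rot: [1.549, 1.565, 1.388]
ft_force: [0.1, 0.6, -1.1]
opening: 0.583
```

```bash
python3 - <<'E'
from h import *
plan((518,-219,48),-9.6)
im=env.read_camera('top'); crop(im,340,180,420,280,6,'pics/t7.png')
im=env.read_camera('wrist'); crop(im,100,60,460,360,2.0,'pics/w7.png')
E
```

```text
at [ 518.4 -211.7   48.3] yaw -9.2 tilt 0.35 j [-0.51  0.62  1.87  0.01  0.66 -0.36] n 1
[[0.3, -7.3, 0.8, 0.0071, 0.0001, -0.0061]]
```

View pics/w7.png

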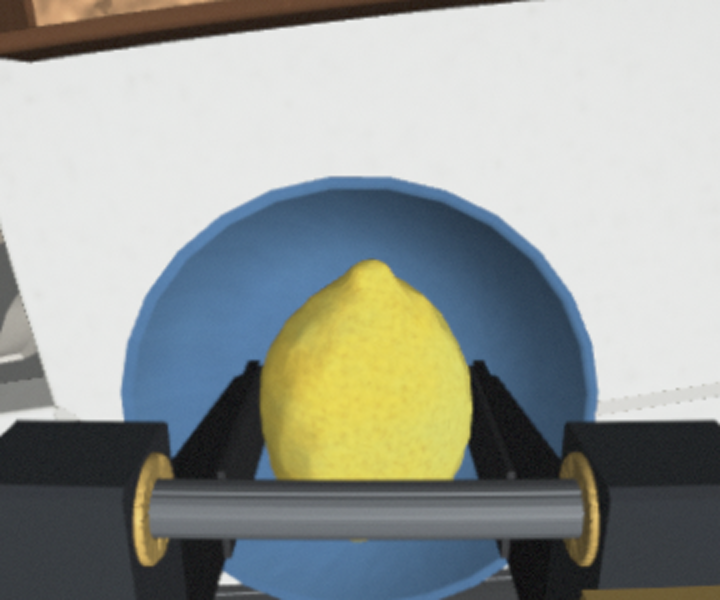

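The lemon hangs over the bowl with the fingers well inside the rim. I'll centre it, lower it a bit and release.

Emit:
step_arm([
  [2, -7, 0, 0, 0, 0],
  [3, 0, 0, 0, 0, 0],
  [0, 0, 0, 0, 0, 0],
])

```text
t: 9.8
eef_pos: [517.6, -219.9, 44.2]
tcp_rot: [1.145, 1.565, 0.984]
ft_force: [1.1, 0.6, -2.6]
opening: 0.586
```

Emit:
step_arm([
  [0, 0, 0, 0, 0, 0],
  [0, 0, 0, 0, 0, 0],
  [0, 0, 0, 0, 0, 0],
], grip=72)

```text
t: 10.18
eef_pos: [517.8, -219.9, 44.5]
tcp_rot: [1.046, 1.565, 0.885]
ft_force: [-0.1, 0.5, -0.6]
opening: 0.753
```

Emit:
step_arm([
  [-30, 0, 0, 0, 0, 0],
  [-55, 0, 0, 0, 0, 0],
  [-55, 0, 0, 0, 0, 0],
  [-30, 0, 0, 0, 0, 0],
])

```text
t: 10.68
eef_pos: [516.5, -220.2, 217.3]
tcp_rot: [1.83, 1.564, 1.669]
ft_force: [-0.8, -0.2, 0.3]
opening: 0.756
```

```bash
python3 - <<'E'
from h import *
im=env.read_camera('wrist'); crop(im,0,0,560,420,1,'pics/w8.png')
h=np.array([459.4,193.25]); ax=np.array([np.cos(np.radians(102)),np.sin(np.radians(102))]); print('grasp',h-22*ax)
g=h-22*ax
plan((g[0],g[1],200),12,step=55)
E
```

```text
grasp [463.9740572  171.73075278]
at [ 517.4 -220.7  220.4] yaw -9.2 tilt 0.33 j [-0.52  0.39  1.71  0.01  1.04 -0.37] n 8
[[2.8, 47.3, -14.5, -0.0463, 0.0004, -0.0006], [2.8, 48.0, -12.3, -0.0463, 0.0004, -0.0006], [2.7, 48.5, -10.0, -0.0463, 0.0004, -0.0006], [2.7, 48.9, -7.8, -0.0463, 0.0004, -0.0006], [2.7, 49.2, -5.5, -0.0463, 0.0004, -0.0006], [2.6, 49.4, -3.2, -0.0463, 0.0004, -0.0006], [2.6, 49.5, -0.9, -0.0463, 0.0004, -0.0006], [2.6, 49.5, 1.4, -0.0463, 0.0004, -0.0006]]
```

View pics/w8.png

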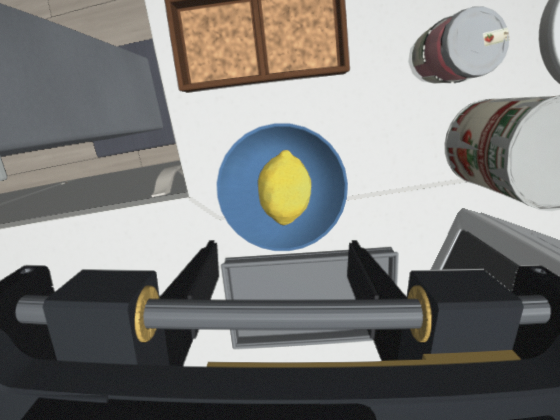

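Emit:
step_arm([
  [2, 30, -9, -0.046, 0, 0],
  [2, 48, -12, -0.046, 0, 0],
  [2, 48.5, -10, -0.046, 0, 0],
  [2, 49, -8, -0.046, 0, 0],
  [2, 49, -5.5, -0.046, 0, 0],
  [2, 49, -3, -0.046, 0, 0],
  [2, 49, -1, -0.046, 0, 0],
  [2, 35, 1, -0.046, 0, 0],
], grip=60)

```text
t: 11.72
eef_pos: [466.4, 147.0, 205.9]
tcp_rot: [0.226, 1.563, 0.44]
ft_force: [0.6, -0.5, 0.0]
opening: 0.634
```

```bash
python3 - <<'E'
from h import *
plan((464,172,140),12,step=30)
E
```

```text
at [466.4 147.  205.9] yaw 12.3 tilt 0.47 j [ 0.17  0.3   1.9   0.    0.93 -0.05] n 3
[[22.0, 8.3, 0.8, 0.0016, 0.0027, -0.0006], [22.0, 8.3, 0.8, 0.0016, 0.0027, -0.0006], [22.0, 8.3, 0.9, 0.0016, 0.0027, -0.0006]]
```

Emit:
step_arm([
  [20, 6, 1, 0, 0.003, 0],
  [20, 6, 1, 0, 0.003, 0],
  [20, 4, 0, 0, 0, 0],
  [5, 0, 0, 0, 0, 0],
  [0, 0, 0, 0, 0, 0],
])

```text
t: 12.35
eef_pos: [464.4, 166.7, 139.4]
tcp_rot: [0.549, 1.567, 0.769]
ft_force: [-0.2, 0.1, 0.5]
opening: 0.631
```

```bash
python3 - <<'E'
from h import *
st=env.state(); im=env.read_camera('wrist'); crop(im,0,0,560,420,1.4,'pics/w9.png')
print((proj('wrist',[[477.1,109.9,10],[441.7,276.6,8],[464,172,10]],st)*1.4).round())
plan((464,172,40),12,step=30)
E
```

```text
[[397. 362.]
 [400. 104.]
 [398. 275.]]
at [464.5 166.7 139.6] yaw 12.6 tilt 0.22 j [ 0.21  0.4   1.96  0.    0.77 -0.01] n 4
[[24.9, 1.3, 0.1, 0.0027, 0.0009, -0.0005], [24.9, 1.3, 0.1, 0.0027, 0.0009, -0.0005], [24.9, 1.3, 0.1, 0.0027, 0.0009, -0.0005], [24.9, 1.3, 0.1, 0.0027, 0.0009, -0.0005]]
```

View pics/w9.png

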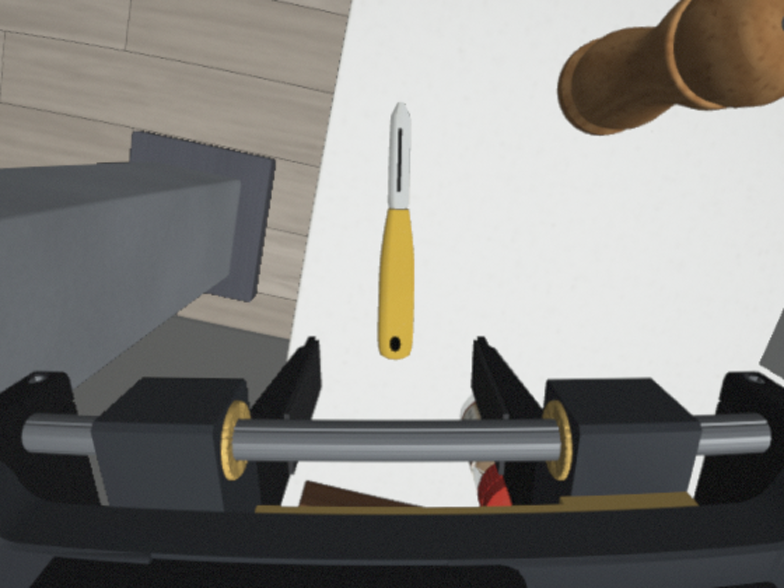

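Emit:
step_arm([
  [30, 2, 0, 0, 0, 0],
  [30, 2, 0, 0, 0, 0],
  [20, 1, 0, 0, 0, 0],
  [8, 0, 0, 0, 0, 0],
  [0, 0, 0, 0, 0, 0],
])

```text
t: 13.02
eef_pos: [466.9, 171.6, 53.4]
tcp_rot: [0.154, 1.559, 0.372]
ft_force: [0.3, -0.8, 0.4]
opening: 0.628
```

```bash
python3 - <<'E'
from h import *
plan((464,172,25),12,step=30)
E
```

```text
at [466.9 171.6  53.4] yaw 12.5 tilt 0.68 j [ 0.22  0.55  2.03  0.    0.55 -0.  ] n 1
[[28.4, 1.0, -3.0, 0.0092, 0.0117, -0.0019]]
```

Emit:
step_arm([
  [14, 0.5, -2, 0.005, 0.01, -0.002],
  [8, 0.5, -1, 0.004, 0, 0],
  [3, 0, 0, 0, 0, 0],
  [0, 0, 0, 0, 0, 0],
])

```text
t: 13.52
eef_pos: [464.5, 172.1, 28.2]
tcp_rot: [-0.077, 1.567, 0.132]
ft_force: [-0.5, 0.3, 0.4]
opening: 0.63
```

```bash
python3 - <<'E'
from h import *
plan((464,172,22),12,step=30)
im=env.read_camera('wrist'); crop(im,100,120,460,380,2,'pics/w10.png')
E
```

```text
at [464.5 172.1  28.2] yaw 12.0 tilt 0.2 j [ 0.22  0.6   2.04 -0.    0.5   0.01] n 1
[[6.2, 0.0, -0.5, -0.0006, 0.0034, 0.0003]]
```

View pics/w10.png

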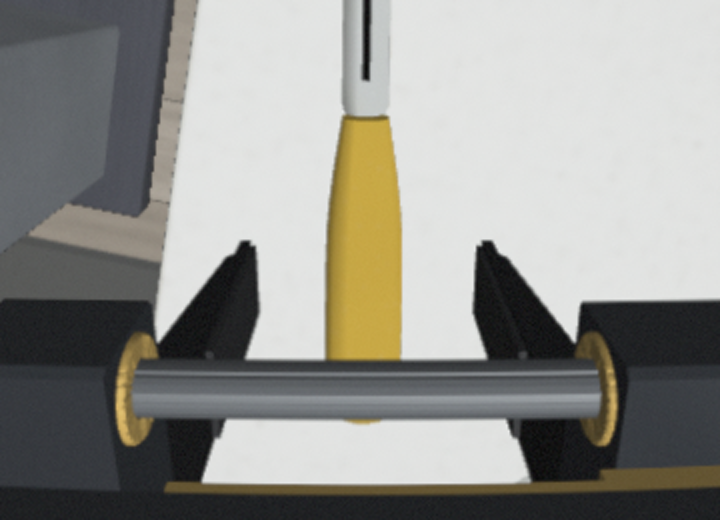

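Emit:
step_arm([
  [5, 0, 0, 0, 0, 0],
  [3, 0, 0, 0, 0, 0],
  [0, 0, 0, 0, 0, 0],
])

```text
t: 13.95
eef_pos: [464.8, 172.1, 20.1]
tcp_rot: [-0.062, 1.566, 0.147]
ft_force: [-0.3, 0.1, 1.0]
opening: 0.633
```

Emit:
step_arm([
  [0, 0, 0, 0, 0, 0],
  [0, 0, 0, 0, 0, 0],
  [0, 0, 0, 0, 0, 0],
  [0, 0, 0, 0, 0, 0],
  [0, 0, 0, 0, 0, 0],
  [0, 0, 0, 0, 0, 0],
], grip=12)

```text
t: 14.7
eef_pos: [464.9, 172.2, 20.4]
tcp_rot: [-0.053, 1.566, 0.156]
ft_force: [-0.3, 0.4, -0.4]
opening: 0.133
```

```bash
python3 - <<'E'
from h import *
print(env.state()['opening']*95.1)
im=env.read_camera('wrist'); crop(im,100,120,460,380,2,'pics/w11.png')
im=env.read_camera('side'); crop(im,250,180,480,350,3,'pics/s11.png')
E
```

```text
12.624109552899053
```

View pics/w11.png

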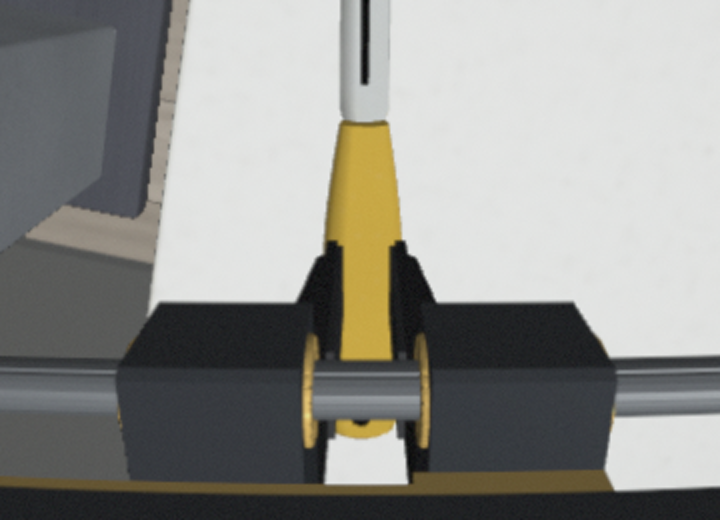

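View pics/s11.png

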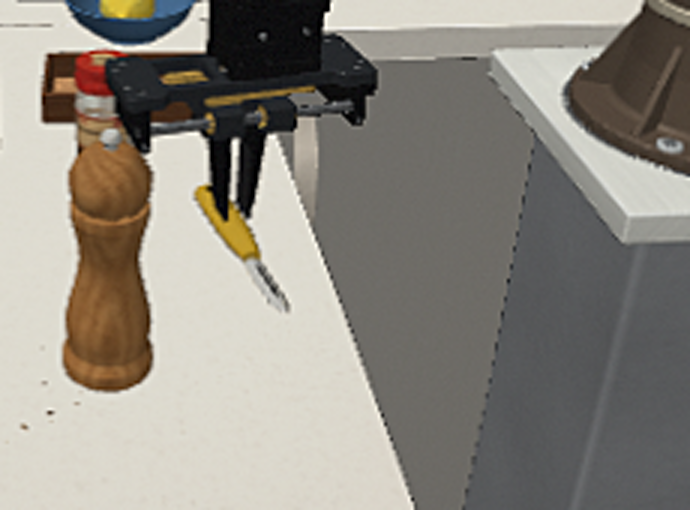

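```bash
python3 - <<'E'
from h import *
st=env.state()
ax=np.array([-0.208,0.978]); c=np.array([459.4,193.25])
pts=[list(c+ax*s)+[z] for s,z in((20,12),(-85,14))]
for dz in (-10,0,10,20):
    s=dict(st); s['eef_pos']=st['eef_pos']+[0,0,dz]
    print(dz,((proj('wrist',pts,s)-[100,120])*2).round(), ((proj('wrist',pts,s)+0)).round()[0])
print((proj('side',[[460,182,z] for z in (0,10,20,30)])-[250,180])*3)
E
```

```text
-10 [[367. 138.]
 [367. 475.]] [283. 189.]
0 [[366. 130.]
 [366. 454.]] [283. 185.]
10 [[366. 123.]
 [366. 434.]] [283. 181.]
20 [[366. 116.]
 [366. 415.]] [283. 178.]
[[238.5 241.8]
 [239.1 230.4]
 [239.7 219. ]
 [240.3 207.6]]
```

The jaws closed above the handle: opening is 12.6 mm with the peeler unmoved, and the side view puts the tips near z = 20. The tips really sit higher than the readout says, so I'll reopen and feel for the worktop.

Emit:
step_arm([
  [0, 0, 0, 0, 0, 0],
  [0, 0, 0, 0, 0, 0],
  [0, 0, 0, 0, 0, 0],
  [0, 0, 0, 0, 0, 0],
], grip=50)

```text
t: 15.3
eef_pos: [464.9, 172.2, 20.3]
tcp_rot: [-0.056, 1.566, 0.153]
ft_force: [0.6, 1.1, -1.1]
opening: 0.487
```

Emit:
step_arm([
  [4, 0, 0, 0, 0, 0],
  [3, 0, 0, 0, 0, 0],
  [0, 0, 0, 0, 0, 0],
])

```text
t: 15.68
eef_pos: [464.9, 172.1, 12.7]
tcp_rot: [-0.058, 1.566, 0.151]
ft_force: [-0.6, -0.6, -0.5]
opening: 0.523
```

Emit:
step_arm([
  [3, 0, 0, 0, 0, 0],
  [2, 0, 0, 0, 0, 0],
  [0, 0, 0, 0, 0, 0],
])

```text
t: 16.05
eef_pos: [464.9, 172.1, 7.3]
tcp_rot: [-0.057, 1.566, 0.152]
ft_force: [-0.4, -0.2, 1.4]
opening: 0.528
```

```bash
python3 - <<'E'
from h import *
plan((464.5,172,10),12)
st=env.state(); print(st['ft_force'])
im=env.read_camera('side'); crop(im,250,180,400,300,5,'pics/s12.png')
E
```

```text
at [464.9 172.1   7.3] yaw 12.0 tilt 0.25 j [ 0.22  0.64  2.05 -0.    0.45  0.01] n 1
[[-2.7, -0.0, -0.4, -0.0007, 0.0044, 0.0003]]
[-0.4236589  -0.19217992  1.41247108]
```

View pics/s12.png

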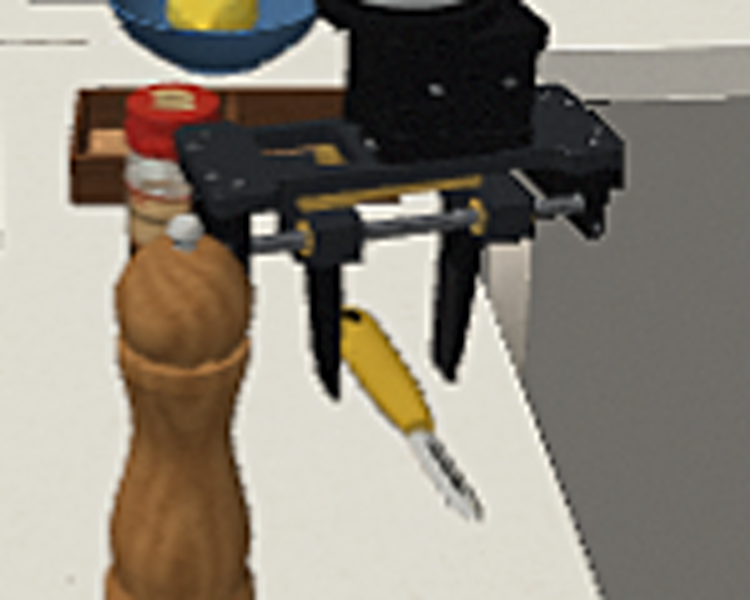

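```bash
python3 - <<'E'
from h import *
print((proj('side',[[492,y,z] for y in (178,188) for z in (0,10,20)])-[250,180])*5)
print((proj('side',[[436,y,z] for y in (166,176) for z in (0,10,20)])-[250,180])*5)
E
```

```text
[[325.  400. ]
 [325.5 381.5]
 [326.5 362.5]
 [327.5 412.5]
 [328.5 393.5]
 [329.  374.5]]
[[444.5 382. ]
 [446.  363. ]
 [447.  344.5]
 [448.5 394. ]
 [449.5 375. ]
 [451.  356.5]]
```

Side view: tips are now at about z = 3 mm, straddling the handle. Closing.

Emit:
step_arm([
  [0, 0, 0, 0, 0, 0],
  [0, 0, 0, 0, 0, 0],
  [0, 0, 0, 0, 0, 0],
  [0, 0, 0, 0, 0, 0],
  [0, 0, 0, 0, 0, 0],
], grip=12)

```text
t: 16.73
eef_pos: [465.0, 172.2, 7.5]
tcp_rot: [-0.053, 1.566, 0.156]
ft_force: [0.3, -0.4, 0.3]
opening: 0.222
```

Emit:
step_arm([
  [-10, 0, 0, 0, 0, 0],
  [-30, 0, 0, 0, 0, 0],
  [-50, 0, 0, 0, 0, 0],
  [-50, 0, 0, 0, 0, 0],
  [-30, 0, 0, 0, 0, 0],
  [-10, 0, 0, 0, 0, 0],
  [0, 0, 0, 0, 0, 0],
])

```text
t: 17.6
eef_pos: [463.2, 171.8, 195.4]
tcp_rot: [-0.044, 1.566, 0.165]
ft_force: [-0.1, -0.1, -1.3]
opening: 0.219
```

```bash
python3 - <<'E'
from h import *
print(env.state()['opening']*95.1)
im=env.read_camera('wrist'); crop(im,100,60,460,380,2,'pics/w13.png')
im=env.read_camera('side'); crop(im,250,100,450,300,3,'pics/s13.png')
plan((500,100,220),50)
E
```

```text
20.829735251756606
at [462.9 171.7 194.3] yaw 12.0 tilt 0.15 j [ 0.22  0.33  1.9  -0.    0.91  0.01] n 4
[[-6.4, -19.5, 5.4, -0.166, 0.0006, 0.0003], [-6.4, -20.1, 2.1, -0.166, 0.0006, 0.0003], [-6.4, -20.2, -1.3, -0.166, 0.0006, 0.0003], [-6.4, -19.7, -4.6, -0.166, 0.0006, 0.0003]]
```

View pics/w13.png

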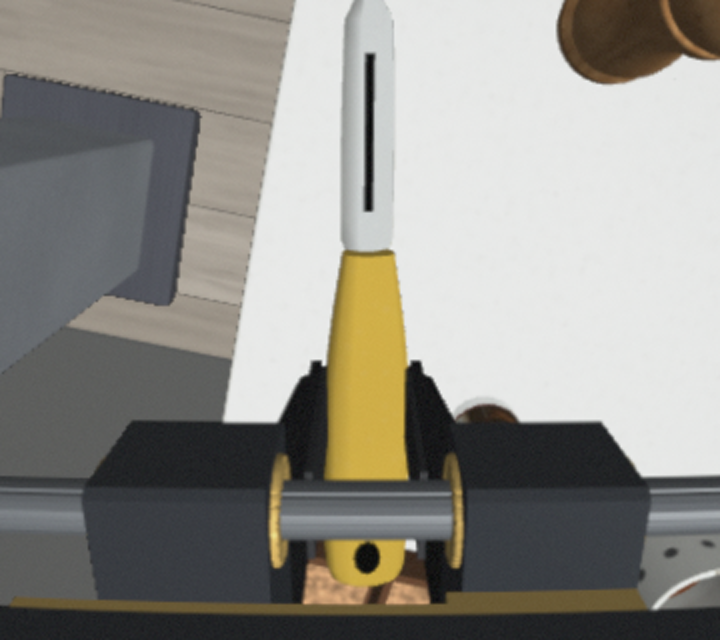

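View pics/s13.png

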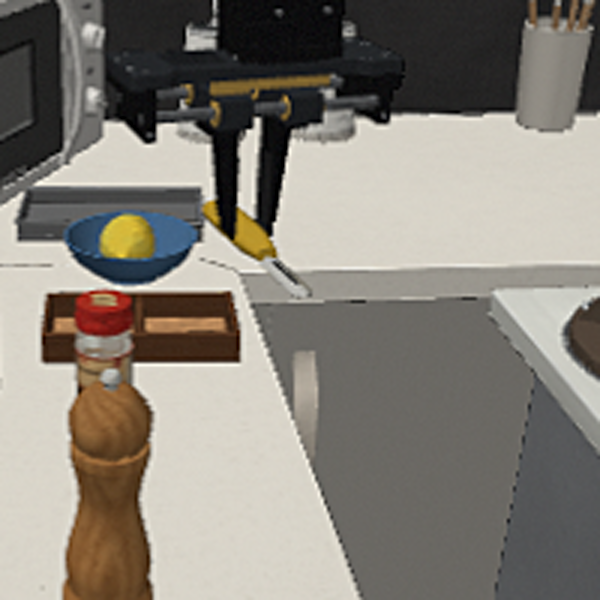

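```bash
python3 - <<'E'
from h import *
plan((550,-371,200),84.7)
E
```

```text
at [462.9 171.7 194.3] yaw 12.0 tilt 0.15 j [ 0.22  0.33  1.9  -0.    0.91  0.01] n 10
[[-0.6, -54.9, -2.7, -0.127, 0.0002, 0.0002], [-0.6, -54.1, -9.7, -0.127, 0.0002, 0.0002], [-0.6, -52.5, -16.4, -0.127, 0.0002, 0.0002], [-0.6, -50.0, -22.9, -0.127, 0.0002, 0.0002], [-0.6, -46.6, -29.1, -0.127, 0.0002, 0.0002], [-0.6, -42.6, -34.7, -0.127, 0.0002, 0.0002], [-0.6, -37.9, -39.9, -0.127, 0.0002, 0.0002], [-0.6, -32.5, -44.3, -0.127, 0.0002, 0.0002], [-0.6, -26.6, -48.1, -0.127, 0.0002, 0.0002], [-0.6, -20.3, -51.1, -0.127, 0.0002, 0.0002]]
```

Emit:
step_arm([
  [-2, -27, -1, -0.07, 0, 0],
  [-3, -54, -6, -0.127, 0, 0],
  [-3, -53, -13, -0.127, 0, 0],
  [-3, -51, -20, -0.127, 0, 0],
  [-3, -48, -26, -0.127, 0, 0],
  [-3, -45, -32, -0.127, 0, 0],
  [-3, -40, -37, -0.127, 0, 0],
  [-3, -35, -42, -0.127, 0, 0],
])

```text
t: 18.7
eef_pos: [534.8, -240.5, 204.6]
tcp_rot: [1.643, 1.553, 2.847]
ft_force: [1.2, 0.6, -0.6]
opening: 0.218
```

```bash
python3 - <<'E'
from h import *
plan((550,-371,190),84.7,step=45)
E
```

```text
at [ 534.8 -240.5  204.6] yaw 69.0 tilt 1.0 j [-0.53  0.45  1.65 -0.    1.05 -1.74] n 3
[[4.6, -20.4, -38.8, -0.0914, 0.0004, -0.0058], [4.7, -16.8, -40.5, -0.0914, 0.0004, -0.0058], [4.8, -13.0, -41.8, -0.0914, 0.0004, -0.0058]]
```

Emit:
step_arm([
  [2, -20, -38, -0.09, 0, -0.006],
  [2, -16, -38, -0.09, 0, -0.006],
  [2, -10, -30, -0.09, 0, -0.004],
  [2, -3, -12, 0, 0, 0],
  [0, 0, 0, 0, 0, 0],
  [0, 0, 0, 0, 0, 0],
])

```text
t: 19.45
eef_pos: [549.3, -372.7, 185.0]
tcp_rot: [0.959, 1.555, 2.436]
ft_force: [0.0, 0.8, -1.0]
opening: 0.219
```

```bash
python3 - <<'E'
from h import *
im=env.read_camera('top'); crop(im,360,160,480,290,4.5,'pics/t14.png')
plan((550,-371,80),84.7,step=45)
E
```

```text
at [ 549.3 -372.6  185.2] yaw 84.6 tilt 0.9 j [-0.7   0.58  1.48  0.    1.1  -2.17] n 3
[[35.1, -0.6, 0.2, -0.0005, 0.003, -0.0043], [35.1, -0.5, 0.4, -0.0005, 0.003, -0.0043], [35.1, -0.3, 0.5, -0.0005, 0.003, -0.0043]]
```

View pics/t14.png

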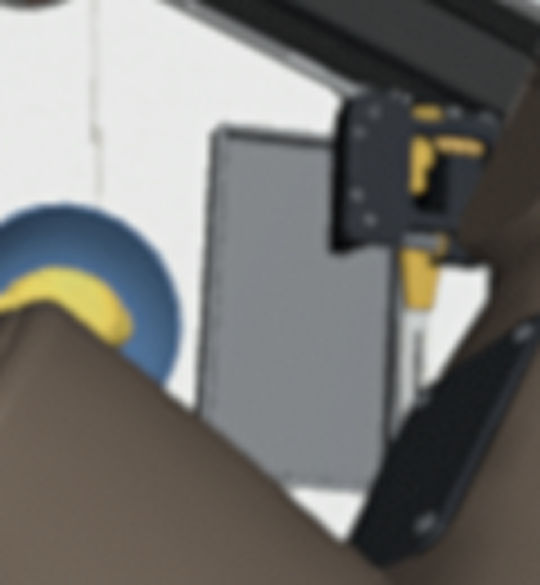

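```bash
python3 - <<'E'
from h import *
for z in(0,100,200): print(z,atz('top',395,157,z),atz('top',460,193,z),atz('top',530,228,z))
im=env.read_camera('wrist'); crop(im,0,0,560,420,1.4,'pics/w14.png')
E
```

```text
0 [ 728.2 -293.7    0. ] [ 630.2 -477.8    0. ] [ 533.9 -687.     0. ]
100 [ 698.6 -263.1  100. ] [ 609.6 -430.5  100. ] [ 522.1 -620.6  100. ]
200 [ 669.1 -232.6  200. ] [ 589.  -383.1  200. ] [ 510.3 -554.1  200. ]
```

View pics/w14.png

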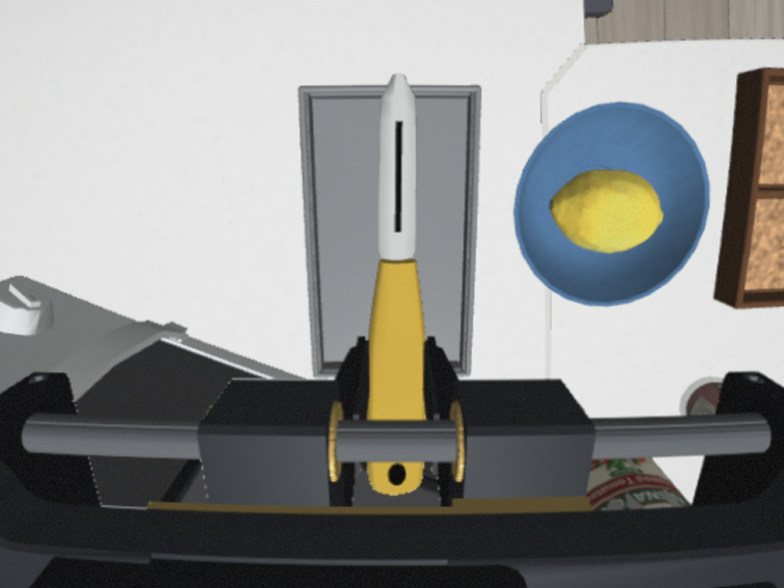

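```bash
python3 - <<'E'
from h import *
im=cv2.imread('pics/top0.png')[:,:,::-1]
crop(im,380,90,560,240,4.4,'pics/c15.png')
for z in (100,150,200,250): print(z,proj('top',[[728,-294,z],[630,-478,z],[534,-687,z]]))
im=cv2.imread('pics/side0.png')[:,:,::-1]
crop(im,150,70,330,220,4.4,'pics/c16.png')
E
```

```text
100 [[406.3 146.3]
 [476.9 185.6]
 [551.8 223.7]]
150 [[412.7 140.1]
 [486.4 181.4]
 [564.  221.2]]
200 [[419.7 133.4]
 [496.9 176.7]
 [577.2 218.5]]
250 [[427.4 125.9]
 [508.3 171.6]
 [591.4 215.6]]
```

View pics/c15.png

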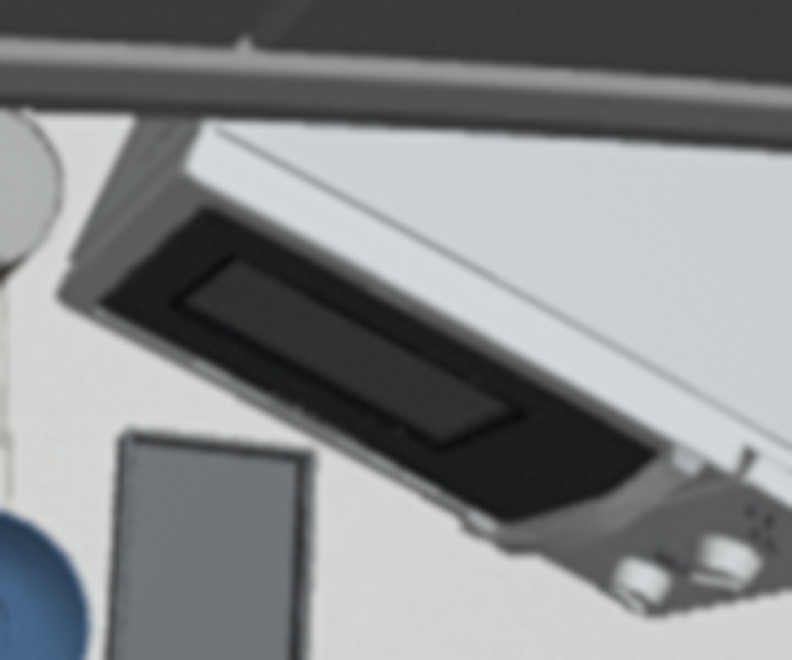

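View pics/c16.png

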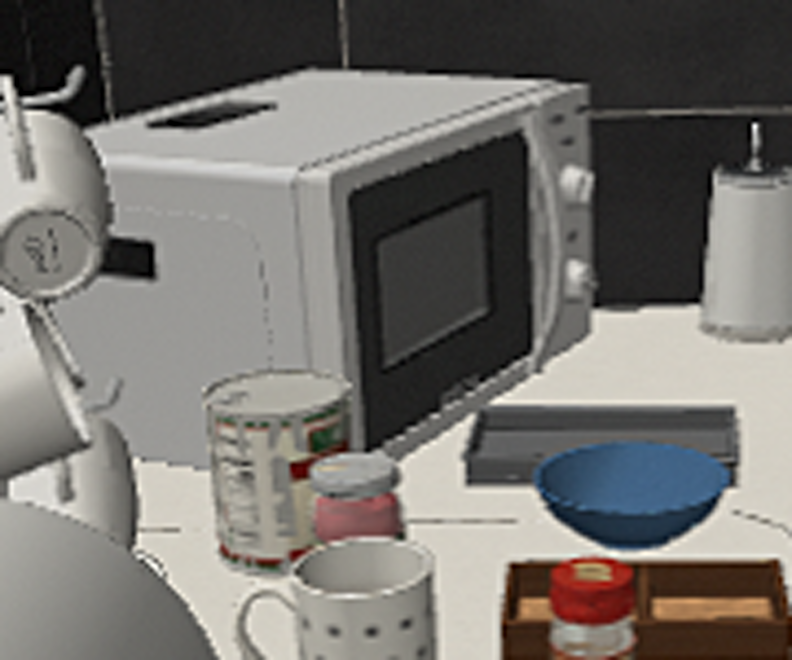

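```bash
python3 - <<'E'
from h import *
plan((543,-358,80),84.7,step=45)
E
```

```text
at [ 549.4 -372.7  185.5] yaw 84.6 tilt 0.87 j [-0.7   0.58  1.48  0.    1.1  -2.17] n 3
[[35.2, 2.2, 4.4, -0.0003, 0.0029, -0.0041], [35.2, 2.3, 4.5, -0.0003, 0.0029, -0.0041], [35.2, 2.4, 4.6, -0.0003, 0.0029, -0.0041]]
```

Emit:
step_arm([
  [10, 3, 8, 0, 0.003, -0.004],
  [30, 2, 5, 0, 0.003, -0.004],
  [35, 2, 0, 0, 0.003, -0.004],
  [20, 0, 0, 0, 0, 0],
  [8, 0, 0, 0, 0, 0],
  [0, 0, 0, 0, 0, 0],
])

```text
t: 20.3
eef_pos: [543.0, -352.7, 80.2]
tcp_rot: [-2.227, 1.568, -0.747]
ft_force: [-0.2, 0.2, -0.6]
opening: 0.221
```

```bash
python3 - <<'E'
from h import *
plan((543,-358,36),84.7,step=45)
st=env.state();im=env.read_camera('wrist'); crop(im,0,0,560,420,1.4,'pics/w17.png')
E
```

```text
at [ 543.  -352.7   80.2] yaw 84.8 tilt 0.16 j [-0.68  0.67  1.62 -0.    0.85 -2.16] n 1
[[44.2, -0.4, -5.2, 0.0014, -0.0017, 0.0022]]
```

View pics/w17.png

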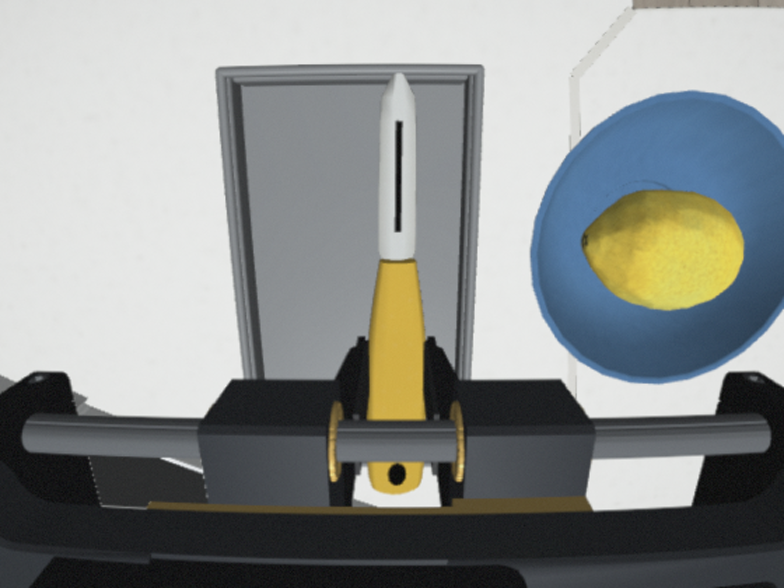

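Emit:
step_arm([
  [10, -3, -5, 0, 0, 0],
  [15, -2, -3, 0, 0, 0],
  [10, -1, 0, 0, 0, 0],
  [5, 0, 0, 0, 0, 0],
  [0, 0, 0, 0, 0, 0],
])

```text
t: 20.98
eef_pos: [549.3, -362.6, 38.9]
tcp_rot: [-2.192, 1.565, -0.713]
ft_force: [0.7, 0.5, -1.0]
opening: 0.223
```

```bash
python3 - <<'E'
from h import *
plan((549,-361,20),84.7,step=45)
im=env.read_camera('side'); crop(im,200,130,360,230,5,'pics/s18.png')
E
```

```text
at [ 549.3 -362.6   38.9] yaw 84.8 tilt 0.31 j [-0.68  0.73  1.62 -0.    0.78 -2.16] n 1
[[18.9, 0.6, 1.6, 0.0011, -0.0031, 0.0043]]
```

View pics/s18.png

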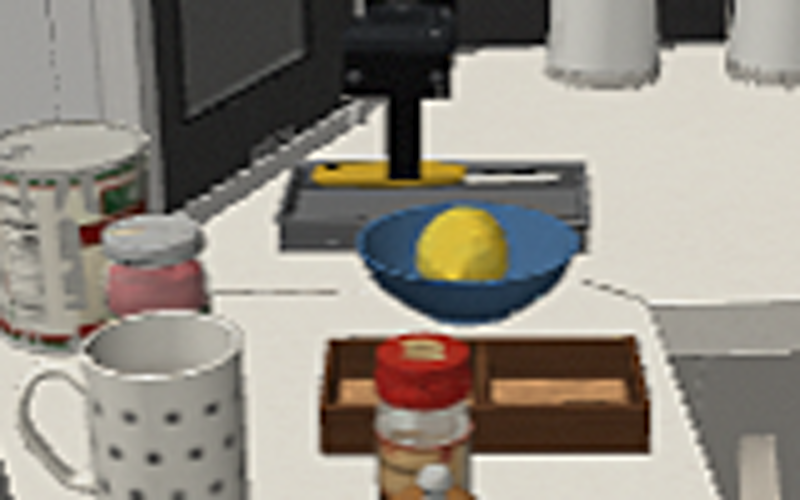

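Emit:
step_arm([
  [6, 0, 0, 0, 0, 0],
  [5, 0, 0, 0, 0, 0],
  [0, 0, 0, 0, 0, 0],
])

```text
t: 21.4
eef_pos: [549.7, -362.8, 28.1]
tcp_rot: [-2.186, 1.564, -0.706]
ft_force: [-0.8, -0.4, -1.2]
opening: 0.222
```

Emit:
step_arm([
  [3, 0, 0, 0, 0, 0],
  [2, 0, 0, 0, 0, 0],
  [0, 0, 0, 0, 0, 0],
])

```text
t: 21.78
eef_pos: [549.8, -362.8, 23.0]
tcp_rot: [-2.185, 1.564, -0.706]
ft_force: [0.1, 0.1, -1.4]
opening: 0.221
```

Emit:
step_arm([
  [2, 0, 0, 0, 0, 0],
  [2, 0, 0, 0, 0, 0],
  [0, 0, 0, 0, 0, 0],
])

```text
t: 22.15
eef_pos: [549.9, -362.9, 18.8]
tcp_rot: [-2.183, 1.564, -0.703]
ft_force: [0.2, 0.6, -0.4]
opening: 0.218
```

```bash
python3 - <<'E'
from h import *
print(env.state()['eef_pos'],env.state()['ft_force'])
im=env.read_camera('side'); crop(im,240,140,340,200,8,'pics/s19.png')
E
```

```text
[ 549.8786483  -362.90201973   18.76675993] [ 0.15290672  0.5600136  -0.35647366]
```

View pics/s19.png

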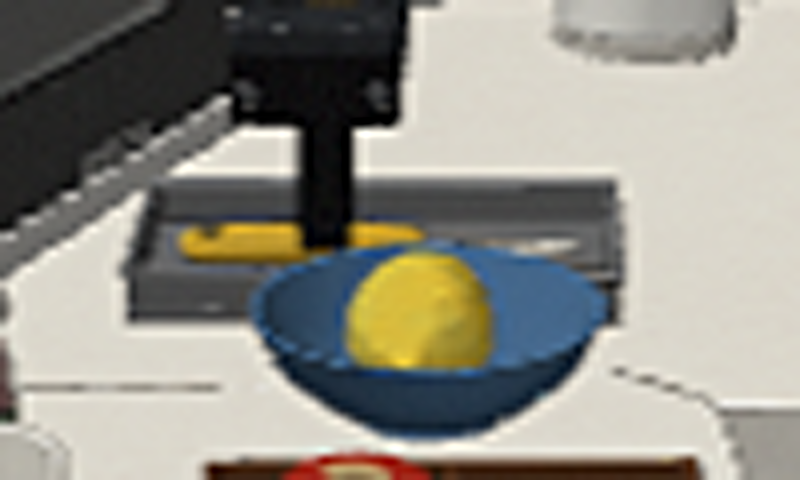

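Emit:
step_arm([
  [2, 0, 0, 0, 0, 0],
  [1, 0, 0, 0, 0, 0],
  [0, 0, 0, 0, 0, 0],
])

```text
t: 22.58
eef_pos: [550.0, -363.0, 15.7]
tcp_rot: [-2.184, 1.563, -0.704]
ft_force: [0.0, -0.3, -0.2]
opening: 0.222
```

Emit:
step_arm([
  [2, 0, 0, 0, 0, 0],
  [1, 0, 0, 0, 0, 0],
  [0, 0, 0, 0, 0, 0],
])

```text
t: 22.95
eef_pos: [550.0, -363.0, 12.5]
tcp_rot: [-2.183, 1.563, -0.704]
ft_force: [-0.7, 0.4, -1.1]
opening: 0.223
```

```bash
python3 - <<'E'
from h import *
print(env.state()['eef_pos'],env.state()['ft_force'])
for i in range(4): 
  im=env.read_camera('side'); print(env.state()['ft_force'].round(1))
crop(im,240,140,340,200,8,'pics/s20.png')
# where would handle lower edge at floor project
print((proj('side',[[550,-350,5],[550,-350,22],[600,-350,5],[600,-350,22]])-[240,140])*8)
E
```

```text
[ 549.98763984 -363.01730165   12.50928251] [-0.69752084  0.4392496  -1.14805269]
[ 0.1 -1.  -0.7]
[-0.6  1.   0.3]
[ 0.3  0.3 -0.6]
[ 0.1 -0.3 -0.8]
[[326.4 277.6]
 [325.6 240.8]
 [210.4 280.8]
 [209.6 244. ]]
```

View pics/s20.png

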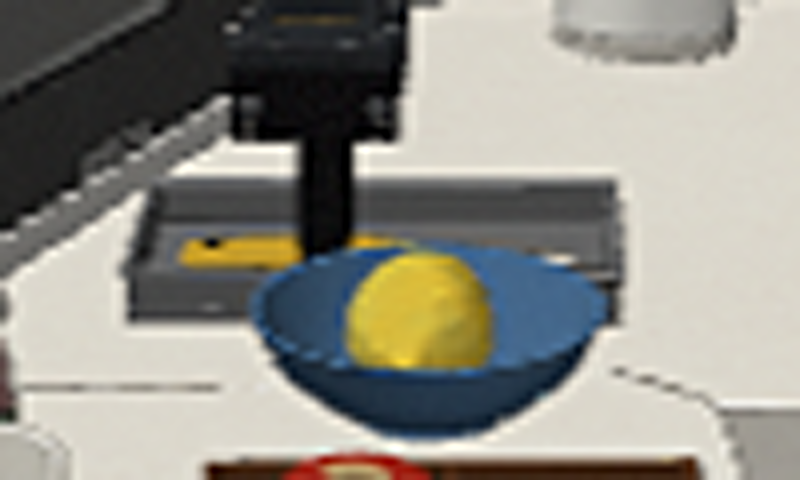

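Emit:
step_arm([
  [2, 0, 0, 0, 0, 0],
  [0, 0, 0, 0, 0, 0],
])

```text
t: 23.4
eef_pos: [550.2, -363.2, 12.7]
tcp_rot: [-2.189, 1.562, -0.709]
ft_force: [-0.4, 0.7, -0.9]
opening: 0.218
```

Emit:
step_arm([
  [2, 0, 0, 0, 0, 0],
  [0, 0, 0, 0, 0, 0],
])

```text
t: 23.65
eef_pos: [550.5, -363.4, 12.6]
tcp_rot: [-2.189, 1.561, -0.709]
ft_force: [0.2, -0.2, -0.5]
opening: 0.224
```

The descent has stopped at z = 12.6, so the peeler is on the tray floor. Releasing.

Emit:
step_arm([
  [0, 0, 0, 0, 0, 0],
  [0, 0, 0, 0, 0, 0],
  [0, 0, 0, 0, 0, 0],
  [0, 0, 0, 0, 0, 0],
], grip=45)

```text
t: 24.15
eef_pos: [550.5, -363.4, 11.9]
tcp_rot: [-2.188, 1.561, -0.708]
ft_force: [-0.5, -0.1, -0.3]
opening: 0.47
```

Emit:
step_arm([
  [-8, 0, 0, 0, 0, 0],
  [-30, 0, 0, 0, 0, 0],
  [-50, 0, 0, 0, 0, 0],
  [-60, 0, 0, 0, 0, 0],
  [-30, 0, 0, 0, 0, 0],
])

```text
t: 24.78
eef_pos: [548.4, -361.7, 194.5]
tcp_rot: [-2.207, 1.565, -0.727]
ft_force: [0.1, -0.7, -0.7]
opening: 0.474
```

```bash
python3 - <<'E'
from h import *
print(env.state()['opening'])
im=env.read_camera('wrist'); crop(im,0,0,560,420,1.4,'pics/w21.png')
plan((555,78,230),0,step=55)
E
```

```text
0.4738752922878576
at [ 549.2 -362.3  197.7] yaw 84.8 tilt 0.56 j [-0.68  0.55  1.5  -0.    1.09 -2.16] n 9
[[-3.9, 3.8, 48.8, 0.1644, 0.0001, 0.0012], [-3.9, 11.7, 47.5, 0.1644, 0.0001, 0.0012], [-3.9, 19.3, 44.9, 0.1644, 0.0001, 0.0012], [-3.9, 26.4, 41.2, 0.1644, 0.0001, 0.0012], [-3.8, 32.8, 36.3, 0.1644, 0.0001, 0.0012], [-3.8, 38.3, 30.4, 0.1644, 0.0001, 0.0012], [-3.7, 42.8, 23.7, 0.1644, 0.0001, 0.0012], [-3.7, 46.1, 16.4, 0.1644, 0.0001, 0.0012], [-3.6, 48.2, 8.6, 0.1644, 0.0001, 0.0012]]
```

View pics/w21.png

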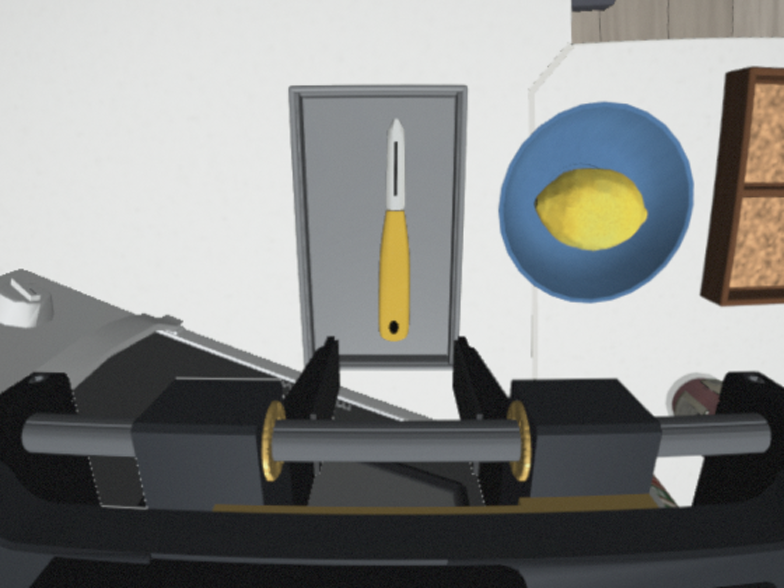

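Emit:
step_arm([
  [-2, 2, 25, 0, 0, 0],
  [-2, 4, 48, 0, 0, 0],
  [-2, 4, 52, 0, 0, 0],
  [-2, 4, 52, 0, 0, 0],
  [-2, 4, 52, 0, 0, 0],
  [-2, 4, 52, 0, 0, 0],
  [-2, 4, 52, 0, 0, 0],
  [-2, 4, 40, 0, 0, 0],
], grip=95)

```text
t: 25.82
eef_pos: [548.0, 28.9, 209.7]
tcp_rot: [-2.496, 1.566, -1.018]
ft_force: [0.2, -0.2, -0.1]
opening: 0.997
```

```bash
python3 - <<'E'
from h import *
plan((555.5,78,200),86.8,step=45)
E
```

```text
at [548.   28.9 209.7] yaw 84.7 tilt 0.3 j [-0.07  0.39  1.75 -0.01  1.   -1.54] n 2
[[4.7, -1.4, 24.8, -0.0187, -0.0021, 0.0015], [4.8, -1.9, 24.8, -0.0187, -0.0021, 0.0015]]
```

Emit:
step_arm([
  [3, -3, 18, -0.018, 0, 0],
  [3, -3, 18, -0.018, 0, 0],
  [0, 0, 5, 0, 0, 0],
  [0, 0, 0, 0, 0, 0],
])

```text
t: 26.32
eef_pos: [553.3, 76.4, 202.0]
tcp_rot: [2.895, 1.567, -1.867]
ft_force: [-0.5, -0.4, -0.1]
opening: 0.999
```

```bash
python3 - <<'E'
from h import *
st=env.state(); im=env.read_camera('wrist'); crop(im,0,0,560,420,1.4,'pics/w22.png')
for dz in (0,15):
    s=dict(st); s['eef_pos']=st['eef_pos']+[0,0,dz]
    print((proj('wrist',[[555.5,77.6,106],[555.5,77.6,0]],s)*1.4).round())
plan((555.5,78,53),86.8,step=45)
E
```

```text
[[396. 300.]
 [397. 262.]]
[[396. 293.]
 [397. 258.]]
at [553.3  76.1 202. ] yaw 87.1 tilt 0.24 j [ 0.02  0.41  1.74 -0.    1.   -1.5 ] n 4
[[37.3, -0.6, 0.7, 0.0013, -0.001, -0.0003], [37.3, -0.6, 0.6, 0.0013, -0.001, -0.0003], [37.3, -0.5, 0.6, 0.0013, -0.001, -0.0003], [37.3, -0.5, 0.5, 0.0013, -0.001, -0.0003]]
```

View pics/w22.png

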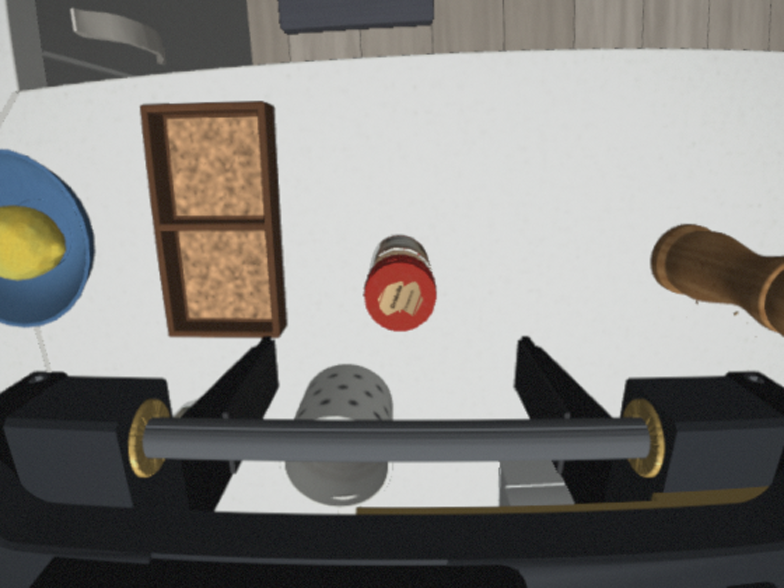

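Emit:
step_arm([
  [25, -1, 1, 0, 0, 0],
  [40, -1, 1, 0, 0, 0],
  [40, 0, 1, 0, 0, 0],
  [25, 0, 0, 0, 0, 0],
  [10, 0, 0, 0, 0, 0],
  [4, 0, 0, 0, 0, 0],
  [0, 0, 0, 0, 0, 0],
])

```text
t: 27.25
eef_pos: [556.2, 74.4, 56.4]
tcp_rot: [-2.452, 1.566, -0.938]
ft_force: [-0.4, 1.0, 0.2]
opening: 1.005
```

```bash
python3 - <<'E'
from h import *
plan((555.5,79,53),86.8,step=45)
im=env.read_camera('side'); crop(im,220,110,380,230,5,'pics/s23.png')
E
```

```text
at [556.2  74.4  56.4] yaw 86.7 tilt 0.3 j [ 0.02  0.61  1.86 -0.01  0.67 -1.49] n 1
[[3.4, 1.0, 4.6, -0.0015, -0.004, 0.0033]]
```

View pics/s23.png

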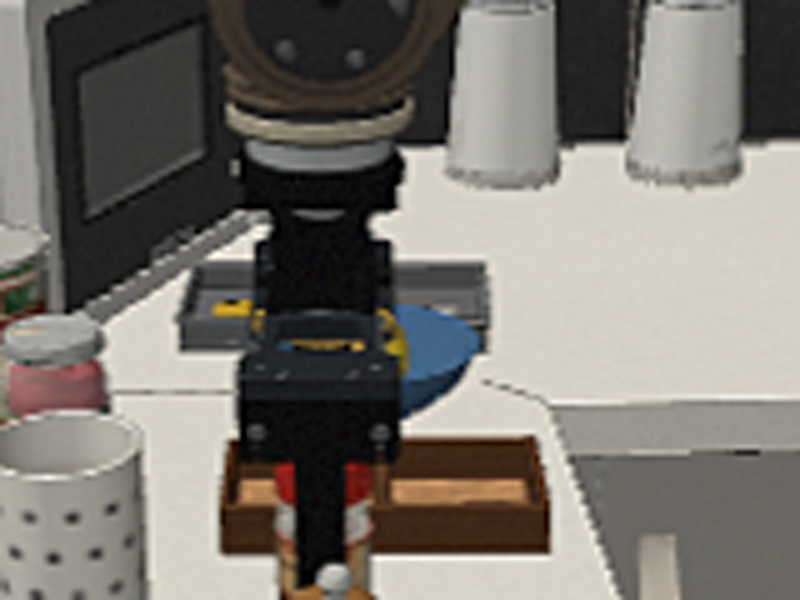

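Emit:
step_arm([
  [2, 1, 4, 0, 0, 0],
  [0, 0, 0, 0, 0, 0],
])

```text
t: 27.55
eef_pos: [556.0, 78.8, 55.9]
tcp_rot: [-2.136, 1.564, -0.623]
ft_force: [-0.1, 0.9, -0.3]
opening: 1.0
```

Emit:
step_arm([
  [0, 0, 0, 0, 0, 0],
  [0, 0, 0, 0, 0, 0],
  [0, 0, 0, 0, 0, 0],
  [0, 0, 0, 0, 0, 0],
  [0, 0, 0, 0, 0, 0],
  [0, 0, 0, 0, 0, 0],
  [0, 0, 0, 0, 0, 0],
], grip=30)

```text
t: 28.42
eef_pos: [556.2, 78.9, 56.2]
tcp_rot: [-2.082, 1.563, -0.568]
ft_force: [0.3, 0.5, 0.4]
opening: 0.468
```

Emit:
step_arm([
  [-10, 0, 0, 0, 0, 0],
  [-30, 0, 0, 0, 0, 0],
  [-40, 0, 0, 0, 0, 0],
  [-20, 0, 0, 0, 0, 0],
  [0, 0, 0, 0, 0, 0],
])

```text
t: 29.05
eef_pos: [555.1, 79.3, 160.8]
tcp_rot: [-2.153, 1.564, -0.639]
ft_force: [-0.7, -0.9, -1.6]
opening: 0.46
```

```bash
python3 - <<'E'
from h import *
print(env.state()['opening']*95.1)
im=env.read_camera('wrist'); crop(im,0,0,560,420,1.4,'pics/w24.png')
im=env.read_camera('side'); crop(im,220,90,380,230,4,'pics/s24.png')
plan((474.6,-57.4,155),86.8,step=45)
E
```

```text
43.74107281382494
at [554.4  79.3 159. ] yaw 86.7 tilt 0.29 j [ 0.03  0.46  1.78 -0.01  0.9  -1.48] n 4
[[1.1, 18.0, -35.2, -0.0003, -0.001, 0.0007], [1.1, 18.0, -35.2, -0.0003, -0.001, 0.0007], [1.0, 18.0, -35.2, -0.0003, -0.001, 0.0007], [1.0, 18.0, -35.2, -0.0003, -0.001, 0.0007]]
```

View pics/w24.png

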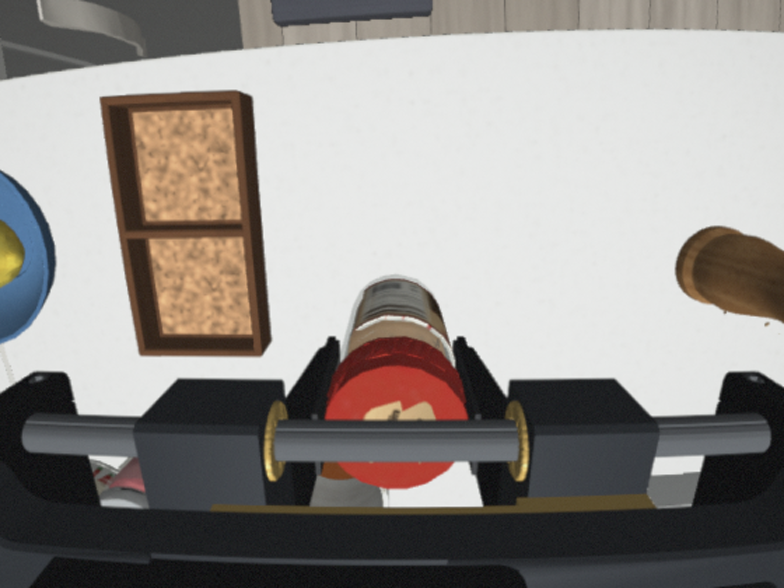

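View pics/s24.png

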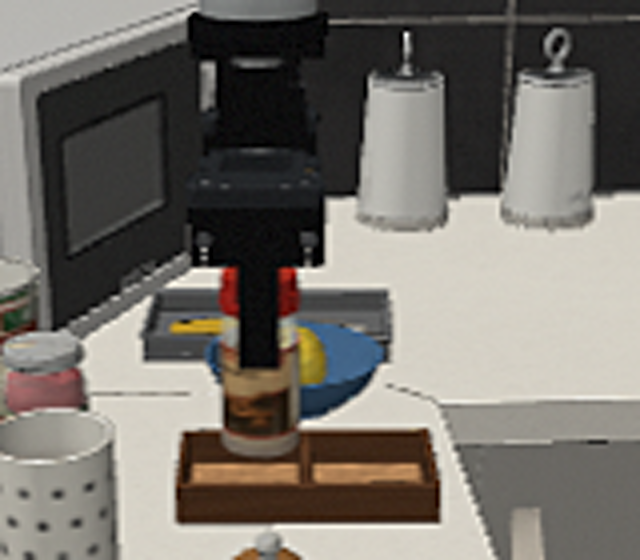

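Emit:
step_arm([
  [1, 9, -18, 0, -0.002, 0.001],
  [1, 18, -35, 0, -0.002, 0.001],
  [1, 18, -35, 0, 0, 0],
  [1, 17, -33, 0, 0, 0],
  [0, 7, -14, 0, 0, 0],
  [0, 3, -5, 0, 0, 0],
  [0, 0, 0, 0, 0, 0],
])

```text
t: 30.02
eef_pos: [467.5, -62.3, 149.6]
tcp_rot: [1.439, 1.562, 2.953]
ft_force: [0.4, -0.1, -1.3]
opening: 0.464
```

```bash
python3 - <<'E'
from h import *
st=env.state(); im=env.read_camera('top'); crop(im,270,180,350,280,6,'pics/t25.png')
im=env.read_camera('wrist'); crop(im,0,0,560,420,1.4,'pics/w25.png')
im=env.read_camera('side'); crop(im,220,90,380,230,4,'pics/s25.png')
plan((474.6,-57.4,80),86.8,step=45)
E
```

```text
at [467.9 -61.8 149.7] yaw 86.8 tilt 0.51 j [-0.27  0.37  1.99 -0.    0.79 -1.78] n 2
[[34.8, -3.6, 2.3, -0.0001, 0.0006, -0.0044], [34.9, -3.4, 2.4, -0.0001, 0.0006, -0.0044]]
```

View pics/w25.png

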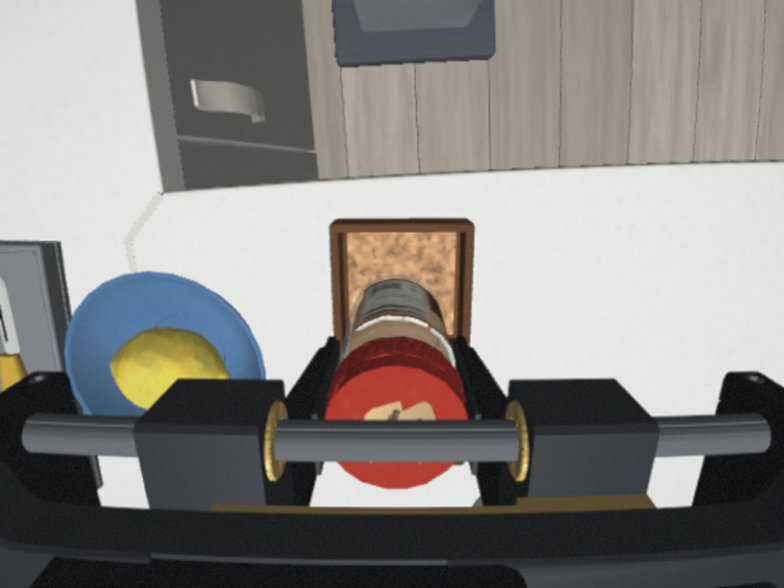

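View pics/s25.png

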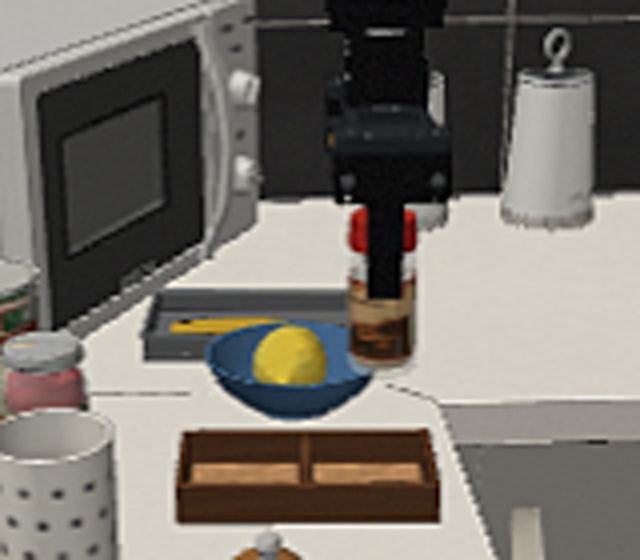

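Emit:
step_arm([
  [20, -4, 3, 0, 0, -0.004],
  [30, -3, 2, 0, 0, -0.004],
  [15, 0, 0, 0, 0, 0],
  [6, 0, 0, 0, 0, 0],
  [0, 0, 0, 0, 0, 0],
])

```text
t: 30.8
eef_pos: [477.3, -54.3, 77.2]
tcp_rot: [-1.238, 1.569, 0.282]
ft_force: [0.5, -0.8, -1.9]
opening: 0.464
```

```bash
python3 - <<'E'
from h import *
st=env.state()
im=env.read_camera('wrist'); crop(im,0,0,560,420,1.4,'pics/w26.png')
im=env.read_camera('side'); crop(im,220,110,380,230,5,'pics/s26.png')
plan((474.6,-57.4,62),86.8,step=45)
E
```

```text
at [477.5 -54.5  77.7] yaw 87.0 tilt 0.18 j [-0.25  0.49  2.05  0.    0.6  -1.77] n 1
[[15.7, 2.8, -3.0, 0.0043, 0.0006, 0.0031]]
```

View pics/w26.png

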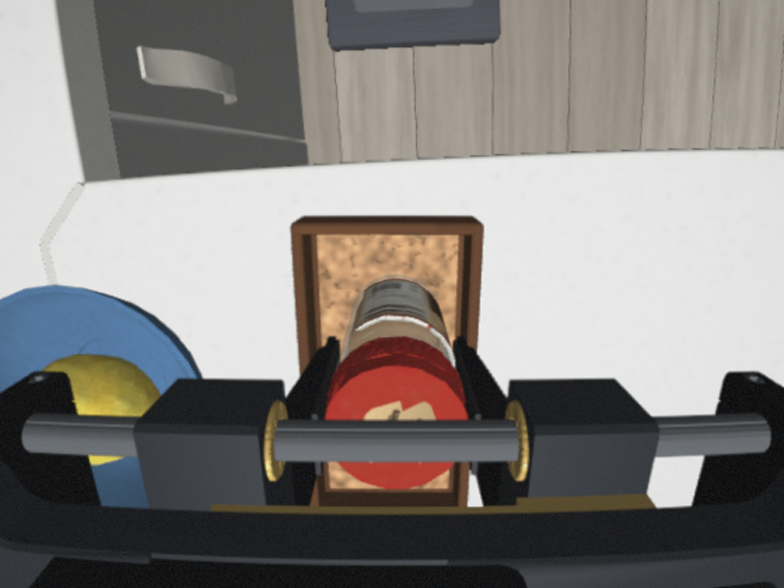

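View pics/s26.png

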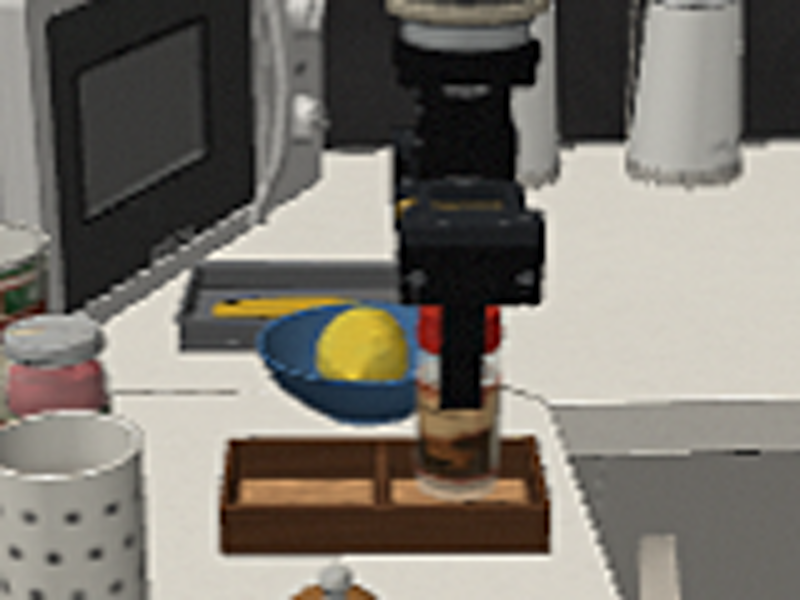

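Emit:
step_arm([
  [5, 2, -2, 0, 0, 0],
  [5, 1, -1, 0, 0, 0],
  [2, 0, 0, 0, 0, 0],
  [0, 0, 0, 0, 0, 0],
])

```text
t: 31.4
eef_pos: [474.6, -57.8, 66.0]
tcp_rot: [-1.545, 1.566, -0.026]
ft_force: [0.6, 0.3, -1.7]
opening: 0.467
```

Emit:
step_arm([
  [2, 0, 0, 0, 0, 0],
  [2, 0, 0, 0, 0, 0],
  [0, 0, 0, 0, 0, 0],
])

```text
t: 31.78
eef_pos: [474.8, -57.9, 62.1]
tcp_rot: [-1.58, 1.565, -0.061]
ft_force: [-1.2, -0.6, 2.0]
opening: 0.463
```

Emit:
step_arm([
  [2, 0, 0, 0, 0, 0],
  [0, 0, 0, 0, 0, 0],
])

```text
t: 32.02
eef_pos: [475.5, -58.1, 62.2]
tcp_rot: [-1.67, 1.562, -0.151]
ft_force: [0.7, 0.7, -1.1]
opening: 0.463
```

Emit:
step_arm([
  [2, 0, 0, 0, 0, 0],
  [0, 0, 0, 0, 0, 0],
])

```text
t: 32.28
eef_pos: [476.1, -58.2, 62.0]
tcp_rot: [-1.694, 1.56, -0.175]
ft_force: [-0.1, 1.0, -2.3]
opening: 0.469
```

Emit:
step_arm([
  [0, 0, 0, 0, 0, 0],
  [0, 0, 0, 0, 0, 0],
  [0, 0, 0, 0, 0, 0],
  [0, 0, 0, 0, 0, 0],
], grip=85)

```text
t: 32.78
eef_pos: [476.1, -58.1, 61.3]
tcp_rot: [-1.684, 1.56, -0.165]
ft_force: [-0.6, 0.2, -0.7]
opening: 0.827
```

Emit:
step_arm([
  [-10, 0, 0, 0, 0, 0],
  [-30, 0, 0, 0, 0, 0],
  [-50, 0, 0, 0, 0, 0],
  [-60, 0, 0, 0, 0, 0],
  [-40, 0, 0, 0, 0, 0],
  [-10, 0, 0, 0, 0, 0],
])

```text
t: 33.52
eef_pos: [473.1, -57.6, 270.0]
tcp_rot: [-1.679, 1.561, -0.159]
ft_force: [0.2, -0.3, 0.3]
opening: 0.895
```

```bash
python3 - <<'E'
from h import *
im=env.read_camera('wrist'); crop(im,0,0,560,420,1.4,'pics/w27.png')
im=env.read_camera('side'); crop(im,220,110,380,230,5,'pics/s27.png')
plan((562,313,250),86.8,step=50)
E
```

```text
at [472.8 -57.5 268.1] yaw 87.1 tilt 0.44 j [-0.26  0.21  1.84  0.    1.08 -1.78] n 8
[[2.3, -8.7, 46.8, 0.0005, -0.0001, 0.001], [2.3, -8.7, 46.8, 0.0005, -0.0001, 0.001], [2.3, -8.7, 46.8, 0.0005, -0.0001, 0.001], [2.3, -8.7, 46.8, 0.0005, -0.0001, 0.001], [2.3, -8.6, 46.8, 0.0005, -0.0001, 0.001], [2.3, -8.6, 46.9, 0.0005, -0.0001, 0.001], [2.3, -8.6, 46.9, 0.0005, -0.0001, 0.001], [2.3, -8.6, 46.9, 0.0005, -0.0001, 0.001]]
```

View pics/w27.png

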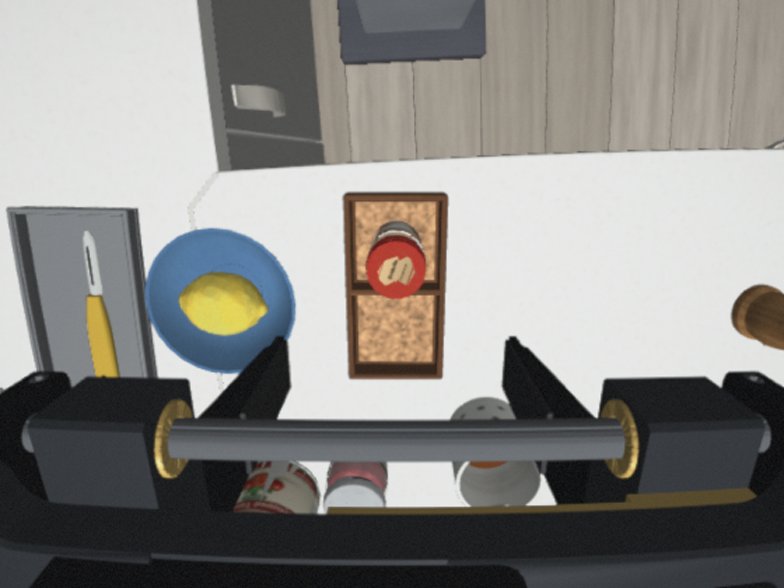

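View pics/s27.png

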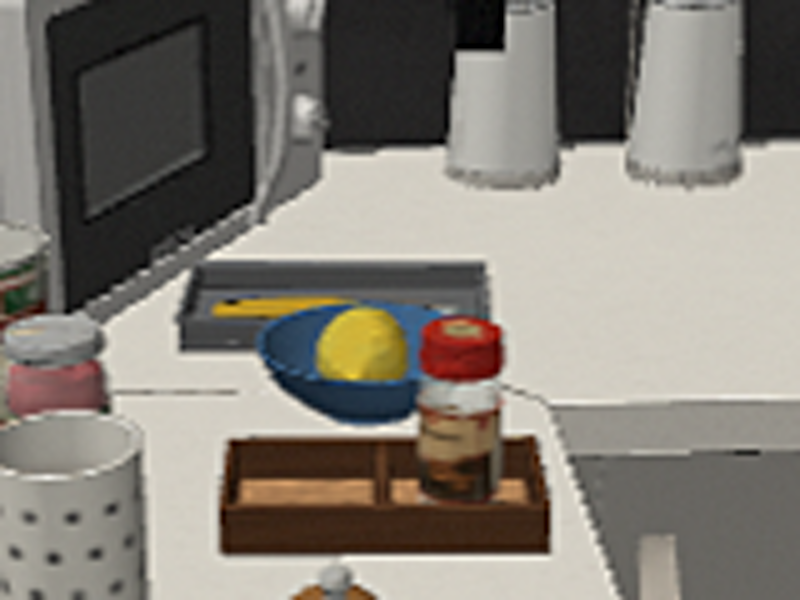

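Emit:
step_arm([
  [0, -5, 25, 0, 0, 0],
  [0, -9, 47, 0, 0, 0],
  [0, -9, 50, 0, 0, 0],
  [0, -9, 50, 0, 0, 0],
  [0, -9, 50, 0, 0, 0],
  [0, -9, 50, 0, 0, 0],
  [0, -9, 47, 0, 0, 0],
  [0, -7, 25, 0, 0, 0],
], grip=95)

```text
t: 34.62
eef_pos: [555.1, 291.2, 252.2]
tcp_rot: [1.952, 1.556, -2.816]
ft_force: [1.0, -0.9, -0.2]
opening: 0.998
```

```bash
python3 - <<'E'
from h import *
plan((562,314,250),86.8,step=45)
E
```

```text
at [555.1 291.2 252.2] yaw 86.8 tilt 0.87 j [ 0.38  0.47  1.49  0.    1.2  -1.14] n 1
[[2.0, -5.6, 23.2, -0.0002, -0.0057, -0.0142]]
```

Emit:
step_arm([
  [0, -4, 15, 0, -0.006, -0.014],
  [0, -2, 7, 0, 0, 0],
  [0, 0, 0, 0, 0, 0],
  [0, 0, 0, 0, 0, 0],
])

```text
t: 35.12
eef_pos: [561.7, 312.8, 247.8]
tcp_rot: [2.037, 1.565, -2.731]
ft_force: [0.2, 0.7, -0.5]
opening: 0.999
```

```bash
python3 - <<'E'
from h import *
st=env.state(); im=env.read_camera('wrist'); crop(im,0,0,560,420,1.4,'pics/w28.png')
for dz in (0,15):
    s=dict(st); s['eef_pos']=st['eef_pos']+[0,0,dz]
    print((proj('wrist',[[562,315,170],[562,315,0]],s)*1.4).round())
plan((562,315,120),86.8,step=45)
E
```

```text
[[398. 307.]
 [397. 249.]]
[[398. 299.]
 [397. 247.]]
at [561.7 312.8 247.9] yaw 86.8 tilt 0.31 j [ 0.41  0.49  1.46 -0.    1.19 -1.11] n 3
[[42.6, -0.3, 0.8, 0.0001, -0.0008, -0.0016], [42.6, -0.2, 0.8, 0.0001, -0.0008, -0.0016], [42.6, -0.1, 0.8, 0.0001, -0.0008, -0.0016]]
```

View pics/w28.png

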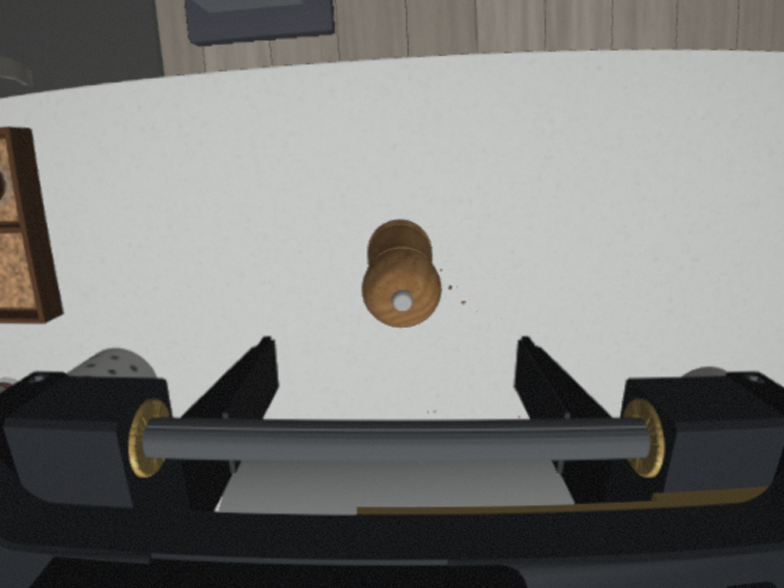

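Emit:
step_arm([
  [25, 0, 2, 0, 0, 0],
  [40, 0, 1, 0, 0, 0],
  [35, 0, 1, 0, 0, 0],
  [16, 0, 0, 0, 0, 0],
  [8, 0, 0, 0, 0, 0],
  [0, 0, 0, 0, 0, 0],
])

```text
t: 35.92
eef_pos: [563.3, 314.1, 124.5]
tcp_rot: [-1.346, 1.57, 0.165]
ft_force: [1.0, 0.6, 0.2]
opening: 0.999
```

```bash
python3 - <<'E'
from h import *
im=env.read_camera('side'); crop(im,220,150,370,320,3.5,'pics/s29.png')
im=env.read_camera('wrist'); crop(im,0,0,560,420,1.4,'pics/w29.png')
plan((562,316,120),86.8,step=45)
E
```

```text
at [563.6 314.4 125.2] yaw 86.6 tilt 0.13 j [ 0.41  0.61  1.6  -0.    0.93 -1.1 ] n 1
[[5.2, 1.7, 1.5, -0.0033, 0.0008, 0.0021]]
```

View pics/s29.png

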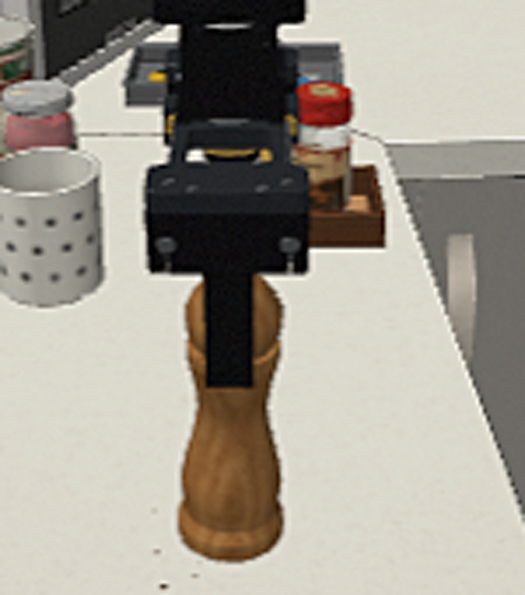

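View pics/w29.png

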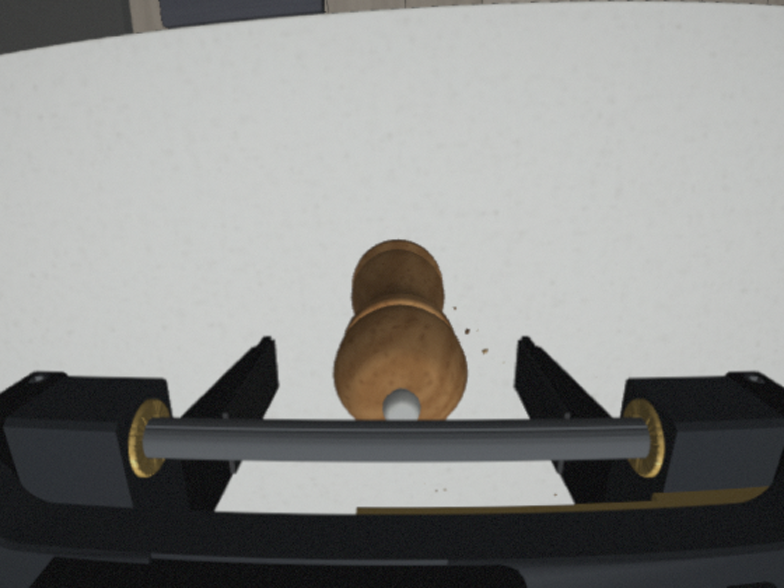

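Emit:
step_arm([
  [1, 2, 1, 0, 0, 0],
  [0, 0, 0, 0, 0, 0],
])

```text
t: 36.28
eef_pos: [562.0, 315.8, 125.7]
tcp_rot: [-1.144, 1.566, 0.368]
ft_force: [0.4, 0.1, -0.5]
opening: 0.998
```

Emit:
step_arm([
  [0, 0, 0, 0, 0, 0],
  [0, 0, 0, 0, 0, 0],
  [0, 0, 0, 0, 0, 0],
  [0, 0, 0, 0, 0, 0],
  [0, 0, 0, 0, 0, 0],
  [0, 0, 0, 0, 0, 0],
  [0, 0, 0, 0, 0, 0],
], grip=35)

```text
t: 37.15
eef_pos: [562.1, 315.8, 126.1]
tcp_rot: [-1.173, 1.566, 0.339]
ft_force: [-0.3, -0.6, 0.8]
opening: 0.504
```

Emit:
step_arm([
  [-5, 0, 0, 0, 0, 0],
  [-15, 0, 0, 0, 0, 0],
  [-15, 0, 0, 0, 0, 0],
  [-5, 0, 0, 0, 0, 0],
  [0, 0, 0, 0, 0, 0],
])

```text
t: 37.78
eef_pos: [562.0, 315.9, 169.7]
tcp_rot: [-1.135, 1.565, 0.377]
ft_force: [0.0, 0.7, -1.8]
opening: 0.499
```

```bash
python3 - <<'E'
from h import *
s=env.state();print(s['opening']*95.1,s['ft_force'])
im=env.read_camera('side'); crop(im,220,130,370,320,3.1,'pics/s30.png')
im=env.read_camera('wrist'); crop(im,0,0,560,420,1,'pics/w30.png')
E
```

```text
47.48656733484801 [ 0.0365007   0.72672191 -1.7534793 ]
```

View pics/s30.png

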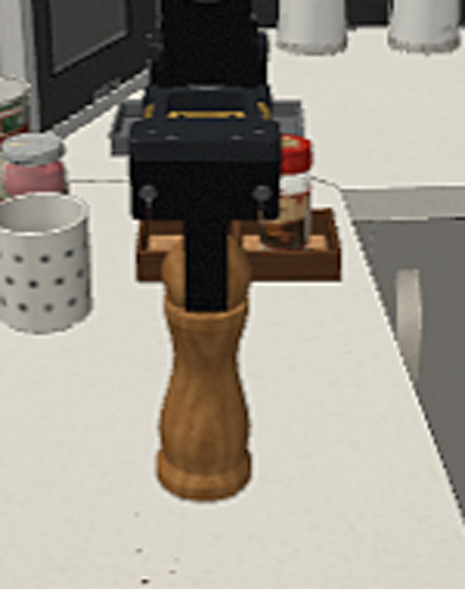

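View pics/w30.png

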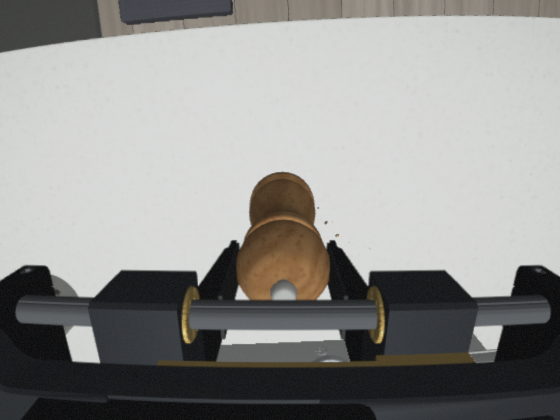

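Emit:
step_arm([
  [-15, 0, 0, 0, 0, 0],
  [-30, 0, -8, 0, 0, 0],
  [-20, 0, -20, 0, 0, 0],
  [-5, 0, -32, 0, 0, 0],
  [0, 0, -40, 0, 0, 0],
  [0, 0, -42, 0, 0, 0],
  [0, 0, -42, 0, 0, 0],
  [0, 0, -42, 0, 0, 0],
])

```text
t: 38.88
eef_pos: [546.4, 81.3, 244.5]
tcp_rot: [-1.376, 1.565, 0.139]
ft_force: [0.6, 0.1, -1.4]
opening: 0.505
```

```bash
python3 - <<'E'
from h import *
plan((560.4,-62.3,230),86.8,step=40)
E
```

```text
at [546.4  81.3 244.5] yaw 86.8 tilt 0.33 j [ 0.03  0.35  1.7   0.    1.08 -1.49] n 4
[[3.6, -5.5, -35.7, -0.0, 0.0003, 0.0014], [3.6, -5.5, -35.7, -0.0, 0.0003, 0.0014], [3.6, -5.5, -35.7, -0.0, 0.0003, 0.0014], [3.6, -5.5, -35.6, -0.0, 0.0003, 0.0014]]
```

Emit:
step_arm([
  [1, -6, -34, 0, 0, 0],
  [1, -6, -32, 0, 0, 0],
  [1, -6, -26, 0, 0, 0],
  [1, -4, -18, 0, 0, 0],
  [1, -2, -10, 0, 0, 0],
  [0, 0, -5, 0, 0, 0],
  [0, 0, 0, 0, 0, 0],
  [0, 0, 0, 0, 0, 0],
])

```text
t: 39.88
eef_pos: [560.7, -54.0, 242.3]
tcp_rot: [-1.45, 1.564, 0.061]
ft_force: [0.6, -0.1, -1.4]
opening: 0.502
```

```bash
python3 - <<'E'
from h import *
im=env.read_camera('wrist'); crop(im,0,0,560,420,1.4,'pics/w31.png')
im=env.read_camera('side'); crop(im,220,70,370,230,3.5,'pics/s31.png')
plan((560.4,-62.3,170),86.8,step=40)
E
```

```text
at [560.7 -54.  242.3] yaw 86.6 tilt 0.4 j [-0.21  0.37  1.68  0.    1.09 -1.73] n 2
[[36.2, 0.2, -4.2, -0.0021, 0.0004, 0.0035], [36.2, 0.0, -4.2, -0.0021, 0.0004, 0.0035]]
```

View pics/w31.png

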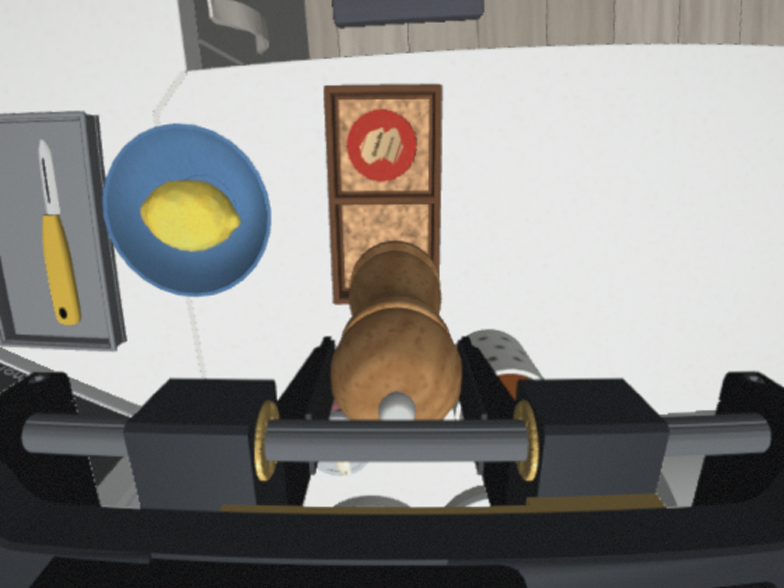

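View pics/s31.png

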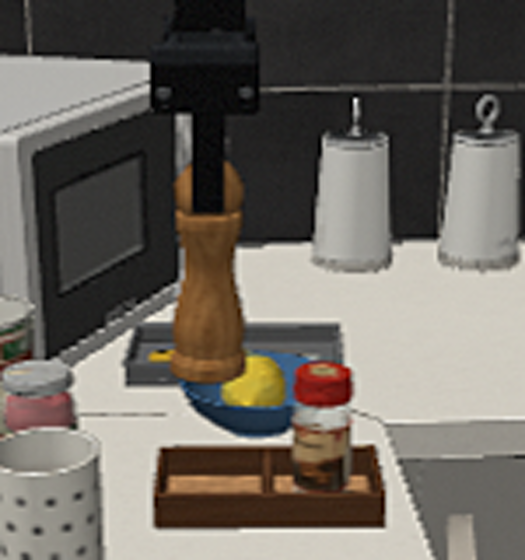

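Emit:
step_arm([
  [15, 0, -5, 0, 0, 0],
  [25, 0, -3, 0, 0, 0],
  [25, 0, 0, 0, 0, 0],
  [15, 0, 0, 0, 0, 0],
  [6, 0, 0, 0, 0, 0],
  [0, 0, 0, 0, 0, 0],
  [0, 0, 0, 0, 0, 0],
])

```text
t: 40.85
eef_pos: [560.7, -62.0, 151.5]
tcp_rot: [-1.472, 1.564, 0.04]
ft_force: [0.1, 0.8, -2.2]
opening: 0.502
```

```bash
python3 - <<'E'
from h import *
im=env.read_camera('wrist'); crop(im,0,0,560,420,1.4,'pics/w32.png')
im=env.read_camera('side'); crop(im,220,90,370,230,4,'pics/s32.png')
plan((560.4,-62.3,132),86.8,step=40)
E
```

```text
at [560.7 -62.  151.6] yaw 86.6 tilt 0.41 j [-0.23  0.47  1.78  0.    0.88 -1.74] n 1
[[19.6, 0.4, -0.3, -0.0027, 0.0007, 0.0071]]
```

View pics/w32.png

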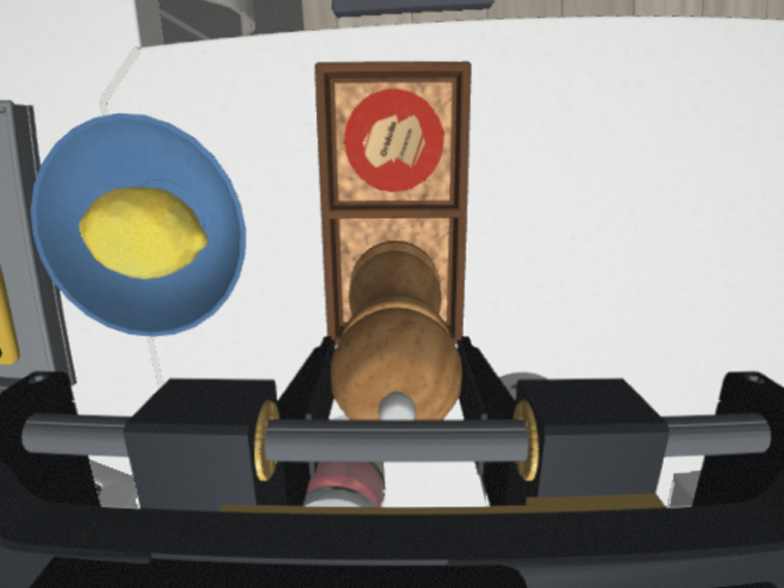

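View pics/s32.png

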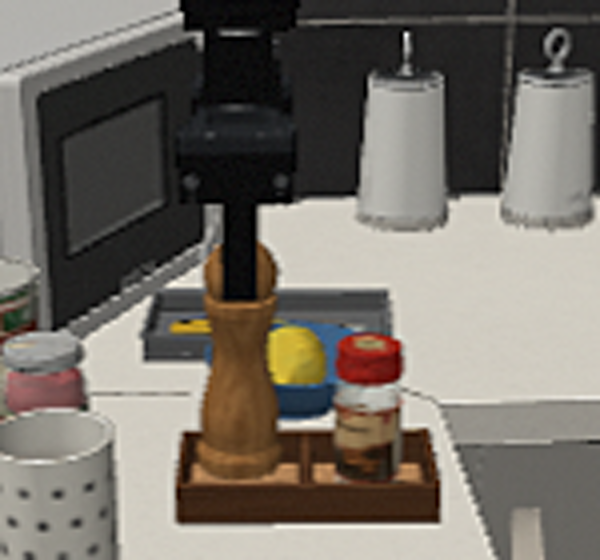

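Mill is inside the far bay's outline, about 19 mm above the floor. Lowering until it stops.

Emit:
step_arm([
  [8, 0, 0, 0, 0, 0.004],
  [5, 0, 0, 0, 0, 0.003],
  [2, 0, 0, 0, 0, 0],
  [0, 0, 0, 0, 0, 0],
])

```text
t: 41.45
eef_pos: [560.9, -62.0, 136.0]
tcp_rot: [-0.794, 1.57, 0.718]
ft_force: [1.0, -0.1, -1.9]
opening: 0.502
```

Emit:
step_arm([
  [2, 0, 0, 0, 0, 0],
  [2, 0, 0, 0, 0, 0],
  [0, 0, 0, 0, 0, 0],
])

```text
t: 41.82
eef_pos: [561.2, -62.1, 132.2]
tcp_rot: [-1.327, 1.569, 0.185]
ft_force: [-0.6, 0.4, 0.8]
opening: 0.502
```

Emit:
step_arm([
  [2, 0, 0, 0, 0, 0],
  [0, 0, 0, 0, 0, 0],
])

```text
t: 42.08
eef_pos: [562.4, -62.3, 132.6]
tcp_rot: [-1.626, 1.565, -0.113]
ft_force: [0.3, -0.6, -1.5]
opening: 0.502
```

Emit:
step_arm([
  [2, 0, 0, 0, 0, 0],
  [0, 0, 0, 0, 0, 0],
])

```text
t: 42.32
eef_pos: [563.5, -62.6, 132.2]
tcp_rot: [-1.667, 1.561, -0.154]
ft_force: [-0.4, 0.2, -0.8]
opening: 0.503
```

Emit:
step_arm([
  [0, 2, 0, 0, 0, 0],
  [0, 0, 0, 0, 0, 0],
])

```text
t: 42.58
eef_pos: [561.8, -62.6, 132.3]
tcp_rot: [-1.676, 1.56, -0.164]
ft_force: [1.8, -0.4, 2.5]
opening: 0.502
```

Emit:
step_arm([
  [0, 0, 0, 0, 0, 0],
  [0, 0, 0, 0, 0, 0],
  [0, 0, 0, 0, 0, 0],
  [0, 0, 0, 0, 0, 0],
  [0, 0, 0, 0, 0, 0],
], grip=90)

```text
t: 43.2
eef_pos: [561.1, -62.4, 131.3]
tcp_rot: [-1.663, 1.563, -0.151]
ft_force: [-0.6, 0.0, 0.2]
opening: 0.933
```

Emit:
step_arm([
  [-10, 0, 0, 0, 0, 0],
  [-30, 0, 0, 0, 0, 0],
  [-50, 0, 0, 0, 0, 0],
  [-50, 0, 0, 0, 0, 0],
  [-20, 0, 0, 0, 0, 0],
  [0, 0, 0, 0, 0, 0],
])

```text
t: 43.95
eef_pos: [559.4, -62.1, 299.5]
tcp_rot: [-1.675, 1.561, -0.163]
ft_force: [-0.0, 0.1, -1.0]
opening: 0.946
```

```bash
python3 - <<'E'
from h import *
im=env.read_camera('wrist'); crop(im,0,0,560,420,1.4,'pics/w33.png')
im=env.read_camera('side'); crop(im,190,100,390,240,4,'pics/s33.png')
plan((450,100,300),86.8,step=40)
E
```

```text
at [558.9 -62.  297.5] yaw 86.6 tilt 0.37 j [-0.23  0.32  1.6   0.    1.21 -1.74] n 5
[[-0.7, 23.6, 31.1, -0.0005, -0.0001, 0.0013], [-0.6, 23.6, 31.1, -0.0005, -0.0001, 0.0013], [-0.6, 23.6, 31.1, -0.0005, -0.0001, 0.0013], [-0.6, 23.6, 31.1, -0.0005, -0.0001, 0.0013], [-0.5, 23.6, 31.1, -0.0005, -0.0001, 0.0013]]
```

View pics/w33.png

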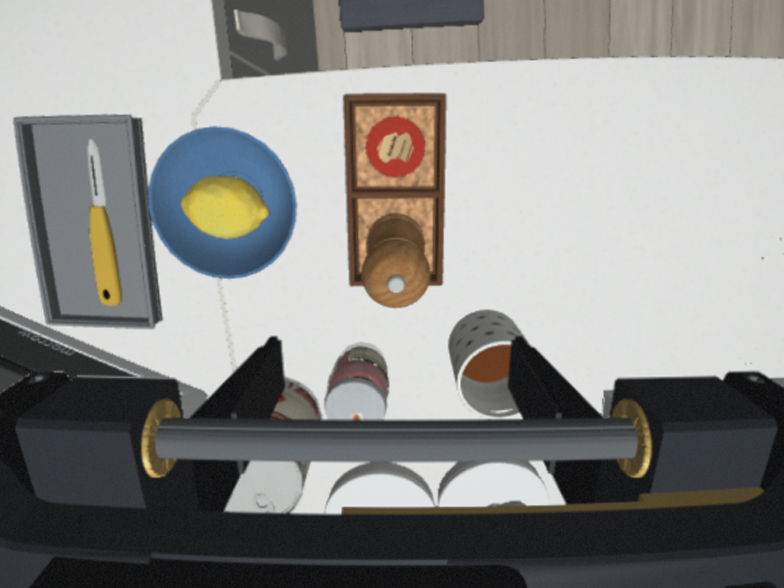

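View pics/s33.png

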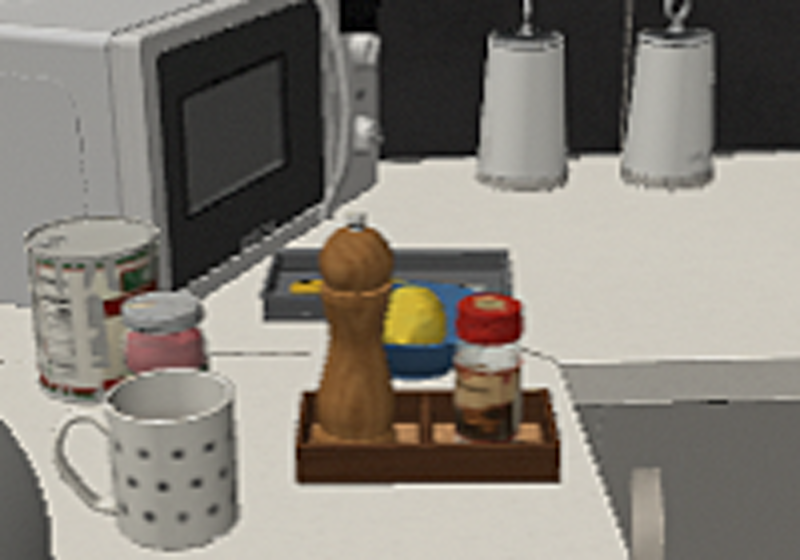

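Emit:
step_arm([
  [0, 12, 25, 0, 0, 0],
  [0, 24, 40, 0, 0, 0],
  [0, 24, 45, 0, 0, 0],
  [0, 24, 45, 0, 0, 0],
  [0, 12, 45, 0, 0, 0],
  [0, 0, 35, 0, 0, 0],
  [0, 0, 10, 0, 0, 0],
  [0, 0, 0, 0, 0, 0],
])

```text
t: 45.05
eef_pos: [471.8, 194.0, 286.5]
tcp_rot: [1.835, 1.559, -2.938]
ft_force: [0.3, 0.4, -1.1]
opening: 0.946
```

```bash
python3 - <<'E'
from h import *
im=env.read_camera('top'); crop(im,260,140,460,280,4,'pics/t34.png')
f=lambda P:((proj('top',P)-[260,140])*4).round()
print(f([[560.4,-62.3,176],[560.4,-62.3,6],[474.6,-57.4,112]]), env.state()['eef_pos'])
print(f([[680.3,28.4,90],[696.6,-103.9,99]]))
E
```

```text
[[238. 257.]
 [210. 300.]
 [218. 417.]] [471.8261687  193.61498257 286.48538358]
[[ 78.  88.]
 [290.  64.]]
```

View pics/t34.png

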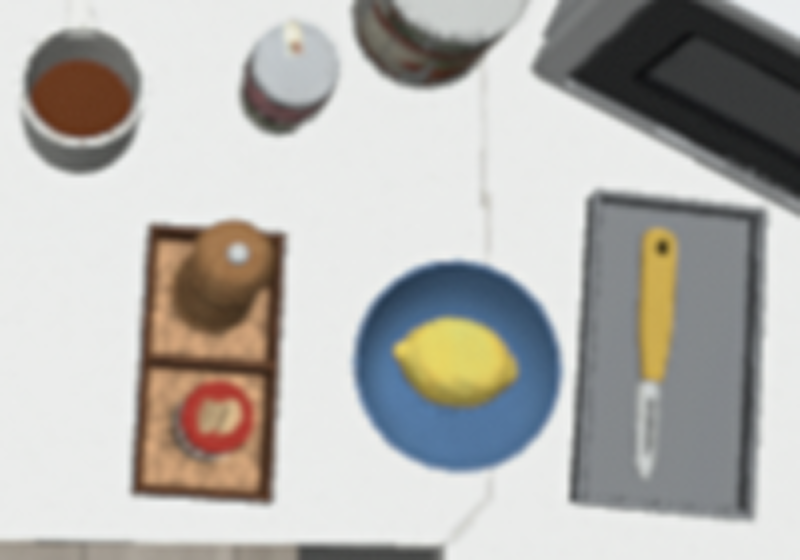

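The top view matches expectations. The mill knob is at (238, 252), predicted (238, 257), and the jar cap is at (218, 417), exactly as predicted. The lemon lies in the bowl, the peeler is in the tray, and the mug and jam jar have not moved. Handing in.

```bash
python3 -c "
from cell import env
print(env.job_done())"
```

```text
the job is handed in; nothing more can be done
None
```

The job is handed in, at about 45 s of the 128 s allowed. The lemon is in the fruit bowl and the peeler is right way up in the tray. The spice jar stands in the near bay of the rack and the pepper mill in the far bay.

**Last checks:** The final top view puts the mill knob about 5 px, in the picture enlarged four times, from where it should be. The jar cap is where predicted, and the peeler's middle is close to the tray's middle lengthwise. In the side view after the mill was released, the jar and mill looked upright. The mug and jam jar show no movement, and the gripper was clear of everything. I checked only by picture, so the contact and resting-speed conditions were not measured.

**What disagreed:**
- **First grasps:** The first closing on the lemon and the first on the peeler were too high and missed.
- **Height readout:** The fingertips sat roughly 10–20 mm higher than the measured TCP height and the stated tip length imply. I corrected the heights from the side view, and lowered the peeler, jar and mill until the arm stopped. The lemon was released a little above the bowl floor.
- **Force reading:** It showed almost nothing when the peeler, jar and mill reached the floor, so I took the arm stopping as the sign of contact.

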